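Start the coach screw of a sign bracket square

TASK

Take the square-handled socket key out of the tool block, bring it square onto the sloping axis of the coach screw on the easel and seat its socket fully over the square head before turning anything. Then, keeping the key in line with the screw, turn it clockwise to start the screw by at least a sixth of a turn (60 degrees), and let go, leaving the key seated on the head. Leave the round-handled key, the jar and the brass tin where they are.

Things in the scene. Friction and masses are not known exactly. Their poses are not given: they have to be found in the camera images.
- screw_head (a point): Centre of the top face of the steel coach screw's square head: 26 x 26 mm across flats, 22 mm tall, on a 16 mm shank standing 24 mm proud of the bracket. z points out of the board along the screw's axis (leaning 7 to 18 degrees, roughly towards the robot); x and y are square to the head's side faces and turn with it.
- screw (a joint): Turn of the coach screw in rad: 0 at the start, growing clockwise as seen from above. It sinks 1.6 mm per rad along its axis, stays where it is left, needs about 0.12 N m (friction), and has stops at -0.3 and 2.6.
- easel: Bench easel fixed to the bench, base 250 x 210 x 18 mm, origin under its centre. Its plywood board (220 x 190 mm) is hinged at the base's -x edge and held stiffly at its slope, far edge up. On the board: a cream sign blank, a dark steel bracket (45 x 130 mm) and, in its middle, the screw.
- key_mid (a point): Half-way up the square key, on its axis, 62.5 mm above its underside; z up from socket to handle, x and y square to the flats of handle and socket (in line with each other). 125 mm tall, 0.2 to 0.33 kg, stands socket down in the block. From below: steel socket (flared mouth 44 mm wide outside) to 31 mm, round neck 18 mm thick to 50 mm, square wooden handle 32 x 32 mm to the top.
- key_seat (a point): Centre of the ceiling inside the square key's socket, 25 mm above its underside, 37.5 mm below key_mid, same axes. Socket 28 mm square inside (1 mm clearance a side on the head: about 5 degrees of turning play), 18 mm deep, then a 7 mm tall mouth flaring to 36 mm. Fully seated, this point meets screw_head.
- block: Dark wood tool block, 90 x 190 x 26 mm, fixed, origin under its centre. Two square recesses, 51 mm wide and 12 mm deep (floor 14 mm above the bench), 50 mm either side of its centre along its y; the square key stands in one, the round key in the other.
- round_mid (a point): Half-way up the round key: 125 mm tall too, but with a round wooden handle (32 mm) and round socket; z up. It does not fit the screw. Leave it.
- jar: Eight-sided glass ink jar with dark content and a steel cap, 66 mm wide, 106 mm tall, origin under its centre, z up. Bystander.
- tin: Plain brass tin, 60 mm in diameter, 55 mm tall, origin under its centre, z up. Bystander.
Mind the look-alikes: they are no part of the job. What is shaped like the part that bears key_mid but turquoise is not meant.

How it is judged:
By the outcome, as a careful person would: the job done as asked, in the order asked, and still so for the second after the job is handed in, with the robot touching nothing.
It also fails if it takes over 48 s, if anything falls off the work surface, if the arm or the gripper's body presses on something with over 40 N, if the wrist force passes 120 N, or if a joint passes its speed limit or range.

ROBOT

A 6-joint arm with a two-finger parallel gripper is mounted at the origin on the work surface. World frame = base frame: x ahead of the robot, y to its left, z up, the work surface at z = 0. Lengths are in m, angles in rad, forces in N, time in s.
With the tool pointing down it reaches from about 0.325 to 0.75 m from the base axis. Payload 7.6 kg.
Tool frame: the origin (TCP) lies on the centre line of the jaws, within the pads' length; the fingertips stand 11 mm ahead of it and the grasp point (between the pads) lies 8 mm behind it; x points along the fingers, z is the direction in which the jaws open and shut, and the axes are right-handed (so a half turn about x gives the same grasp; the last joint's range is limited). The gripper opens to 85 mm and grips with 20 to 120 N. Pads are 22 mm wide; open, the fingers measure 114 mm over their backs; the gripper's body (76 mm by 85 mm) begins 54 mm behind the grasp point. The pads swing forward as they close: fully open they stand 13 mm farther back than shut.
Start: joints at [-1.201, 0.052, 1.401, -0, 1.689, -0.07], TCP at [0.224, -0.475, 0.203] pointing down, gripper open.
Joint ranges: [-2.9, 2.9], [-0.91, 2.17], [0.12, 2.37], [-1.06, 4.2], [0.26, 2.73], [-2.93, 2.93]. Speed limits (rad/s): [2.57, 2.57, 3.01, 3.14, 3.14, 3.14].

INTERFACE

Orientations are given as a 3x3 rotation matrix whose columns are the frame's x, y, z axes.
In Python, from bench import r gives the robot as it stands.
- The arm moves only by the shell command python3 -m inch 'ROWS'. ROWS is JSON, a list of rows, each a list of 7 numbers: the shift along the tool's x, y, z in cm, then the turn, a rotation vector about the tool's x, y, z in degrees, then the opening, from -1 (shut) to 1 (fully open). In form: [[dx, dy, dz, wx, wy, wz, grip], ...]. A call has 1 to 12 rows; each row shifts and turns the commanded pose from where the row before left it, along the tool's axes as they then stand; what a row does not reach is not made up. A row lasts 1/10 s, in which the tool goes at most 50 mm and 8.59 degrees, less where a joint would pass 70% of its speed; a pose out of reach is approached as far as the arm can. A call with a gripper value outside its range is refused whole. The fingers move at their own pace and stop on an object; the grip force is fixed at half the most. Time passes only in rows, so rows that do not move let the fingers close. It gives the time, the measured TCP pose, the force and the opening at its end, in the units of the state.
- r.state(): the state, without advancing time (a new reading comes with each control period).
- r.read_camera(name): name is "scene" or "top" or "wrist"; returns a dict with "img" (384x512x3 uint8, blue, green, red), "fx", "fy", "cx", "cy" (pixels), "k1" (the pictures are not rectified: a ray, as slopes to the right and down, at radius r is drawn at 1 + k1 r^2 times it, then the intrinsics apply), "R" (3x3) and "t" (3): a world point X has camera coordinates R X + t. Camera axes: x right, y down, z forward; pixel columns grow to the right and rows downward; lengths in m; the calibration is good to about 2 mm. A picture is of the moment at which its call begins. There is no depth.
- r.hand_in(): hands the job in, once; it reports no verdict.
Trained networks look in a picture, given as the dict that the camera call returned (one of the last four; its "shot" number tells which), for a name from the list of things; names that differ only in an ending like _2 or _b are one class to them, and where a whole thing is asked for, a point or a joint stands for the part that bears it (a point fixed in the world has none). Each returns a list of dicts, best first, with "p" (0 to 1); they miss things now and then, are a little off and sometimes report something else, mostly with a low value. They report only what shows in the picture. A call takes as long as a camera call. They do not tell look-alikes from the thing itself.
- r.recognise(picture, name): "location" ([x, y, z] in m, in world coordinates, good to about 4 mm: the middle of the surface that is visible of it).
- r.masks_of(picture, name): "pixels" (384x512 bool, what is visible of it).
The state is a dict: "time_s": time; "qpos": joint angles; "qvel": joint speeds; "joint_torque": joint torques, N m; "tcp_pos": TCP position; "orientation": TCP orientation; "ft_force": force on the tool from outside, world axes, zero at the start; "torque": the same for the moment, N m; "finger_gap": finger opening in m.
Only numpy, scipy, OpenCV 4.12 (cv2) and the standard library are available. Lean on these libraries where they do the work, as an engineer would, in place of code of your own. Each camera call takes 0.05 s, during which the arm holds its last target.

## Working session

There is one attempt and no reset: what is moved stays moved. The work goes in short steps, Python scripts to look and compute and a shell command to move; the robot and the scene stay as the last step left them, time stands still between calls to the robot, and variables do not carry over. Pictures are saved under pics/ and viewed, and the job is handed in when it is done.

```bash
ls; mkdir -p pics; python3 - <<'E'
from bench import r
import cv2
s=r.state(); print(s)
for n in ("scene","top","wrist"):
    c=r.read_camera(n); cv2.imwrite(f"pics/{n}0.png",c["img"])
    print(n,c["fx"],c["fy"],c["cx"],c["cy"],c["k1"],c["R"],c["t"],c["shot"])
    for k in ("screw_head","key_mid","round_mid","easel","block","jar","tin"):
        print(k,[(round(d["p"],2),[round(float(v),3) for v in d["location"]]) for d in r.recognise(c,k)][:4])
E
```

```text
pics
{'time_s': 0.0, 'qpos': array([-1.20129777e+00,  5.28349038e-02,  1.40173795e+00,  6.20617135e-06,
        1.68861548e+00, -7.03428703e-02]), 'qvel': array([ 6.27822212e-05, -3.27467479e-04,  1.89367279e-03,  5.50901299e-04,
       -1.25570533e-03, -7.80659461e-04]), 'joint_torque': array([ 2.25089216e-04, -3.81668544e+01, -3.60185373e+01, -7.68047130e-05,
        6.08002738e-03, -3.42954695e-05]), 'tcp_pos': array([ 0.22341697, -0.47469843,  0.20226677]), 'orientation': array([[-5.70528114e-04,  9.04818919e-01,  4.25796194e-01],
       [ 1.49020810e-03,  4.25796560e-01, -9.04817699e-01],
       [-9.99998727e-01,  1.18301002e-04, -1.59129739e-03]]), 'ft_force': array([-0.3339713 , -0.07914752,  0.62636028]), 'torque': array([-0.01651225,  0.00442772,  0.00794634]), 'finger_gap': 0.08517911111784783}
scene 377.40384580466196 377.40384580466196 258.17675512791504 194.9792070829046 -0.09957954534601773 [[-0.41903979  0.90783353  0.01561856]
 [ 0.53848285  0.26233056 -0.80076145]
 [-0.73105532 -0.32714058 -0.59877972]] [ 0.19708781 -0.27944316  1.25818252] 1
screw_head [(0.81, [0.53
[... 688 characters left out ...]
0.525, 0.257, 0.137]), (0.81, [0.631, 0.224, 0.119]), (0.61, [0.506, 0.357, 0.102])]
round_mid [(0.73, [0.525, 0.164, 0.143])]
easel [(0.69, [0.534, -0.173, 0.05])]
block [(0.67, [0.526, 0.212, 0.026]), (0.19, [0.528, -0.182, 0.107])]
jar [(0.81, [0.743, -0.032, 0.105])]
tin [(0.93, [0.76, 0.078, 0.056]), (0.16, [0.528, 0.258, 0.137])]
wrist 301.0439382669085 301.0439382669085 257.1375113892082 190.4056013003733 0.023759577666595828 [[ 4.25583689e-01 -9.04918896e-01 -5.60989355e-04]
 [-8.70084171e-01 -4.09371098e-01  2.74533859e-01]
 [-2.48660529e-01 -1.16349025e-01 -9.61577270e-01]] [-0.52628298 -0.03474831  0.37883521] 3
screw_head []
key_mid []
round_mid []
easel []
block []
jar []
tin []
```

View pics/scene0.png

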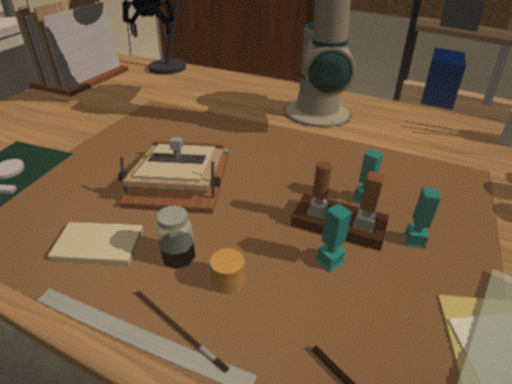

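View pics/top0.png

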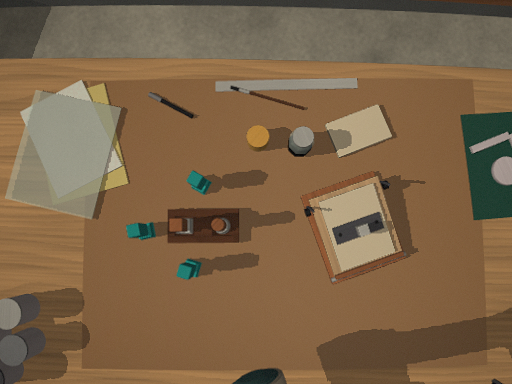

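Candidates for the key (top view): brown square handle at (180,226) in the block, brown round handle at (221,226), and turquoise look-alikes at (140,230), (189,269) and (199,182). In the scene view the square key is at (370,195) and the round one at (321,180). The brown square one in the block is the target, so I'll check it in a close crop.

```bash
cat > h.py <<'E'
import numpy as np, cv2
from scipy.spatial.transform import Rotation as Ro
from bench import r
def K(c): return np.array([[c["fx"],0,c["cx"]],[0,c["fy"],c["cy"]],[0,0,1.]]), np.array([c["k1"],0,0,0,0])
def proj(c,X):
    k,d=K(c); return cv2.projectPoints(np.atleast_2d(np.array(X,float)),cv2.Rodrigues(np.array(c["R"]))[0],np.array(c["t"],float),k,d)[0].reshape(-1,2)
def ray(c,p):
    k,d=K(c); u=cv2.undistortPoints(np.array(p,float).reshape(-1,1,2),k,d).reshape(-1,2)
    R=np.array(c["R"]);t=np.array(c["t"])
    v=np.c_[u,np.ones(len(u))]@R; return -R.T@t, v/np.linalg.norm(v,axis=1)[:,None]
def atz(c,p,z):
    o,v=ray(c,p); return o+v*((z-o[2])/v[:,2])[:,None]
def delta(P,R,P0=None,R0=None):
    s=r.state(); P0=s["tcp_pos"] if P0 is None else P0; R0=s["orientation"] if R0 is None else R0
    R0=np.array(R0)
    return R0.T@(np.array(P)-P0)*100, Ro.from_matrix(R0.T@np.array(R)).as_rotvec(degrees=True)
def crop(img,x,y,w,h,f,name): cv2.imwrite(name,cv2.resize(img[y:y+h,x:x+w],None,fx=f,fy=f,interpolation=cv2.INTER_CUBIC))
E
python3 - <<'E'
from h import *
s=r.state();c=r.read_camera("wrist")
R=np.array(c["R"]);C=-R.T@np.array(c["t"]);T=s["orientation"]
print("cam in tool",T.T@(C-s["tcp_pos"]),"axes\n",(R@T).round(3))
c=r.read_camera("top"); crop(c["img"],120,160,140,130,5,"pics/t1.png")
c=r.read_camera("scene"); crop(c["img"],280,130,170,150,4.5,"pics/s1.png")
E
```

```text
cam in tool [-0.17037458  0.07046383  0.00150901] axes
 [[ 0.001 -0.     1.   ]
 [-0.275 -0.962 -0.   ]
 [ 0.962 -0.275 -0.001]]
```

View pics/t1.png

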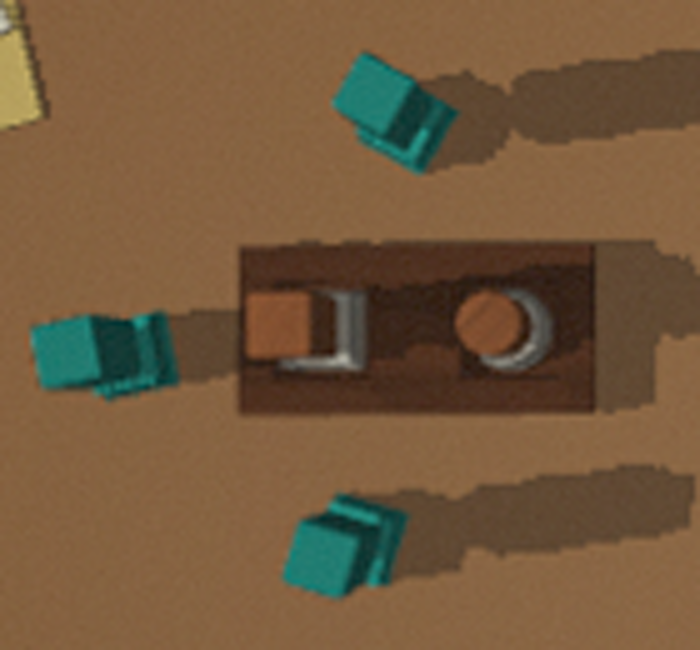

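View pics/s1.png

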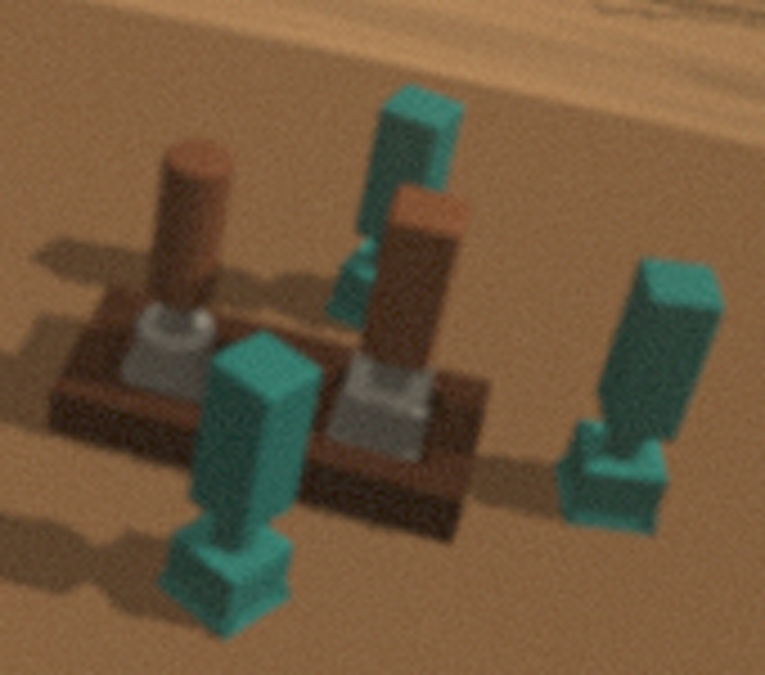

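The brown square handle at top (176,225) is the key. It stands socket-down in the block's +y recess. Next I look closely at the screw with the wrist camera.

```bash
python3 -m inch '[[-2,0,0,0,0,0,1],[-2,2,-0.7,0,0,0,1],[-1,4,-1.3,0,0,0,1],[-1,4,-1.3,0,0,0,1],[0,4,-1.3,0,0,0,1],[0,4,-1.3,0,0,0,1],[0,4,-1.3,0,0,0,1],[0,4,-1.3,0,0,0,1],[0,4,-1.3,0,0,0,1],[0,4,-1.3,0,0,0,1],[0,4,-1.3,0,0,0,1],[0,2,-1,0,0,0,1]]'; python3 -m inch '[[0,0,0,0,0,0,1],[0,0,0,0,0,0,1]]'
python3 - <<'E'
from h import *
c=r.read_camera("wrist"); cv2.imwrite("pics/w1.png",c["img"])
print([(d["p"],d["location"]) for d in r.recognise(c,"screw_head")])
E
```

```text
time_s: 2.55
tcp_pos: [0.5302, -0.1811, 0.2626]
orientation: [[-0.0, 0.904, 0.428], [0.001, 0.428, -0.904], [-1.0, 0.0, -0.001]]
ft_force: [1.4, -0.3, -0.1]
finger_gap: 0.0852
time_s: 2.75
tcp_pos: [0.5283, -0.1835, 0.2629]
orientation: [[-0.0, 0.905, 0.426], [-0.0, 0.426, -0.905], [-1.0, -0.001, 0.0]]
ft_force: [-1.3, -0.3, -0.9]
finger_gap: 0.0855
[(0.84, [0.5269, -0.1866, 0.1065])]
```

View pics/w1.png

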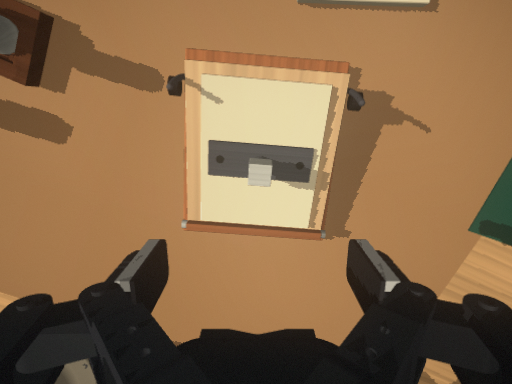

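```bash
python3 - <<'E'
from h import *
import pickle
c=r.read_camera("wrist"); pickle.dump(c,open("v1.pkl","wb")); crop(c["img"],160,30,220,220,3.4*0.8,"pics/w1c.png")
E
python3 -m inch '[[2.5,-2,0,0,0,0,1],[2.5,-2,0,0,0,0,1],[2.5,-2,0,0,0,0,1],[2.5,-1,0,0,0,0,1],[0,0,0,0,0,0,1],[0,0,0,0,0,0,1],[0,0,0,0,0,0,1]]'
python3 - <<'E'
from h import *
import pickle
c=r.read_camera("wrist"); pickle.dump(c,open("v2.pkl","wb")); cv2.imwrite("pics/w2.png",c["img"]); 
E
```

```text
time_s: 3.6
tcp_pos: [0.4661, -0.2138, 0.1651]
orientation: [[0.003, 0.905, 0.426], [-0.002, 0.426, -0.905], [-1.0, 0.002, 0.003]]
ft_force: [-0.2, 0.9, 1.1]
finger_gap: 0.0852
```

View pics/w2.png

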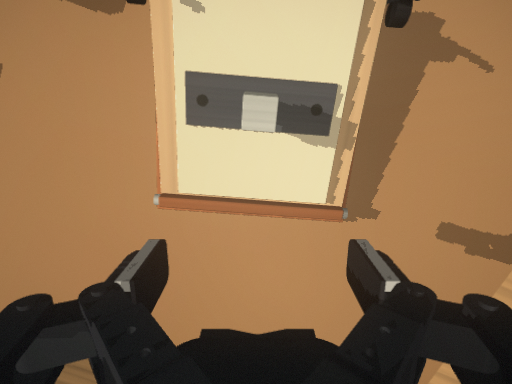

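View pics/w1c.png

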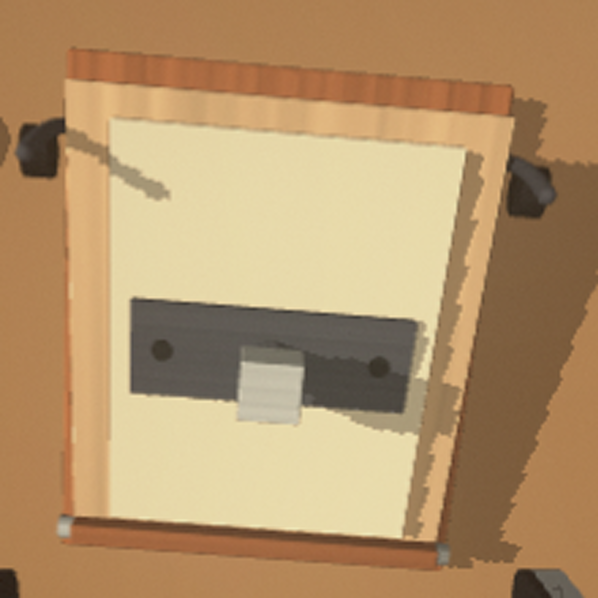

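```bash
python3 - <<'E'
from h import *
import pickle
c=pickle.load(open("v2.pkl","rb")); crop(c["img"],176,60,176,90,4.5,"pics/w2c.png")
c=pickle.load(open("v1.pkl","rb")); crop(c["img"],200,125,125,75,6.4,"pics/w1d.png")
E
python3 -m inch '[[0,0,2,8,0,0,1],[0,0,2,8,0,0,1],[0,-1,2,8,0,0,1],[0,-1,2,8,0,0,1],[0,-1,1,8,0,0,1],[0,0,0,0,0,0,1],[0,0,0,0,0,0,1],[0,0,0,0,0,0,1]]'
python3 - <<'E'
from h import *
import pickle
c=r.read_camera("wrist"); pickle.dump(c,open("v3.pkl","wb")); cv2.imwrite("pics/w3.png",c["img"]); 
E
```

```text
time_s: 4.45
tcp_pos: [0.4529, -0.3002, 0.1636]
orientation: [[0.001, 0.968, -0.252], [-0.0, -0.252, -0.968], [-1.0, 0.001, 0.0]]
ft_force: [-0.4, 0.3, -0.1]
finger_gap: 0.0854
```

View pics/w2c.png

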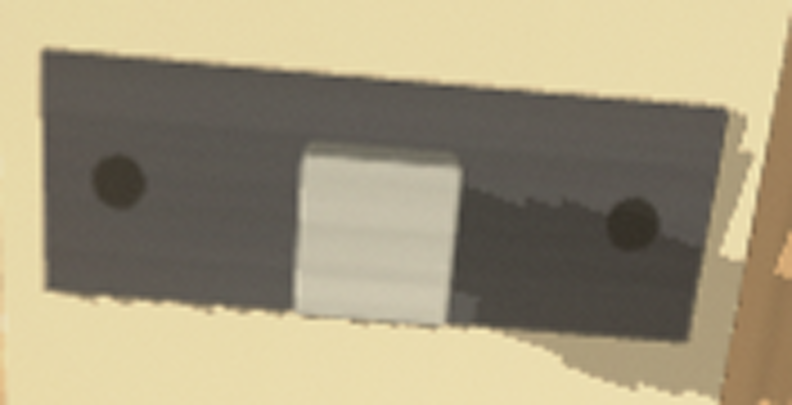

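View pics/w1d.png

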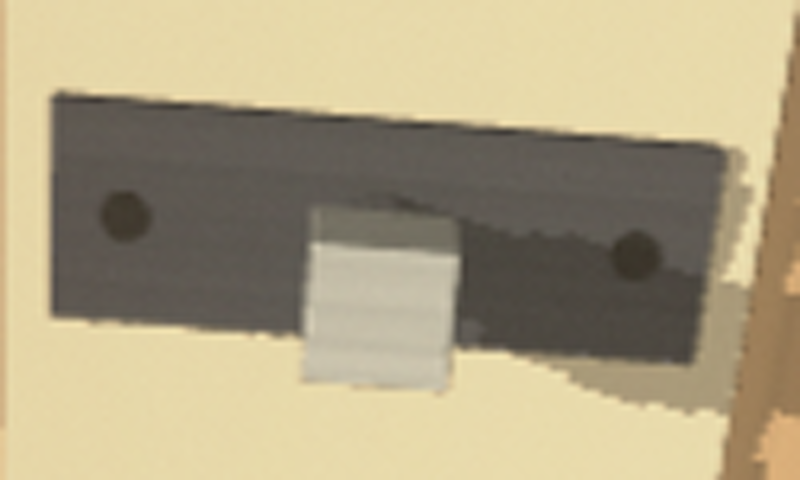

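View pics/w3.png

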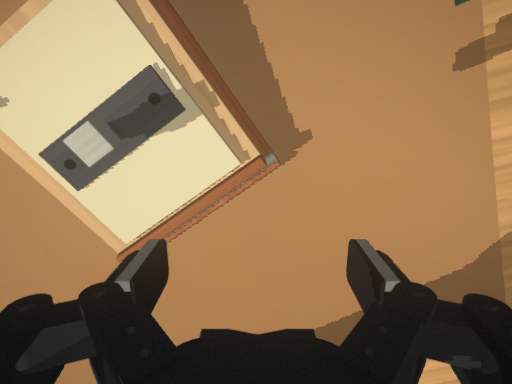

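```bash
python3 - <<'E'
from h import *
import pickle
c=pickle.load(open("v3.pkl","rb")); crop(c["img"],30,55,165,145,4,"pics/w3c.png")
E
```

```text
(no output)
```

View pics/w3c.png

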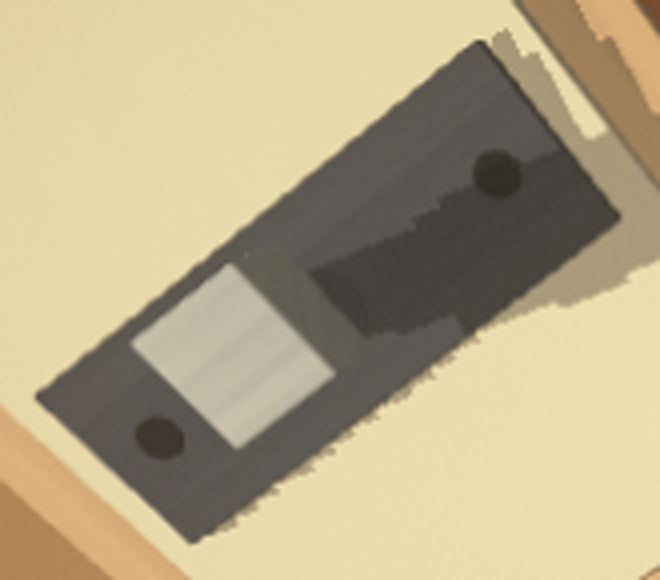

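```bash
cat > fit.py <<'E'
from h import *
import pickle
from scipy.optimize import least_squares
V=[("v1.pkl",6.4,(200,125),[(53,93),(724,147),(692,363),(53,317)],[(311,241),(460,253),(446,392),(303,380)]),
("v2.pkl",4.5,(176,60),[(42,49),(727,107),(689,341),(48,291)],[(304,154),(460,164),(444,323),(296,312)]),
("v3.pkl",4,(30,55),[(38,396),(483,40),(620,215),(192,543)],[(131,343),(231,263),(335,374),(236,448)])]
obs=[];cams=[]
for f,s,o,b,h in V:
    cams.append(pickle.load(open(f,"rb"))); obs.append((np.array(b+h)+.5)/s-.5+np.array(o))
# x far, y left
sq=np.array([(1,1),(1,-1),(-1,-1),(-1,1)],float)
def model(p):
    R=Ro.from_rotvec(p[3:6]).as_matrix()
    b=np.c_[sq*[.0225,.065],np.full(4,-.046)]
    h=np.c_[sq*.013,np.zeros(4)]@Ro.from_euler("z",p[6]).as_matrix().T
    return np.r_[b,h]@R.T+p[:3]
def res(p,which=range(3),off=True):
    X=model(p);out=[]
    for i in which:
        c=dict(cams[i]); 
        if off: c["t"]=np.array(c["t"])+p[7:10]
        out.append((proj(c,X)-obs[i]).ravel()/0.6)
    out.append(p[7:10]/.0015)
    return np.concatenate(out)
def go(**k): return least_squares(lambda p:res(p,**k),[.527,-.185,.107,0,-.2,.35,0,0,0,0])
def rep(q):
    R=Ro.from_rotvec(q.x[3:6]).as_matrix(); Rh=R@Ro.from_euler("z",q.x[6]).as_matrix()
    print(q.x[:3].round(4),"axis",R[:,2].round(4),"lean",np.degrees(np.arccos(R[2,2])).round(2),"headx",Rh[:,0].round(3),"twist",np.degrees(q.x[6]).round(2),"off",(q.x[7:]*1e3).round(2),"cost",q.cost.round(2))
    return Rh
if __name__=="__main__":
    for k in (dict(),dict(off=False),dict(which=[0],off=False),dict(which=[1],off=False),dict(which=[2],off=False)):
        q=go(**k); Rh=rep(q)
    q=go(); Rh=rep(q); print((q.fun[:48]*.6).reshape(3,8,2).round(1)); np.savez("screw.npz",P=q.x[:3],R=Rh,off=q.x[7:])
E
python3 fit.py
```

```text
[ 0.5265 -0.1887  0.1047] axis [-0.1269 -0.0412  0.9911] lean 7.67 headx [0.927 0.351 0.133] twist 0.03 off [-0.08  1.01  0.31] cost 17.03
[ 0.5255 -0.1889  0.1055] axis [-0.1266 -0.0406  0.9911] lean 7.64 headx [0.927 0.351 0.133] twist 0.03 off [0. 0. 0.] cost 18.97
[ 0.5247 -0.1896  0.1025] axis [-0.1355 -0.0507  0.9895] lean 8.32 headx [0.926 0.349 0.145] twist -0.1 off [0. 0. 0.] cost 0.96
[ 0.5256 -0.1891  0.1039] axis [-0.1279 -0.0434  0.9908] lean 7.76 headx [0.924 0.358 0.135] twist 0.35 off [0. 0. 0.] cost 2.69
[ 0.5255 -0.1883  0.105 ] axis [-0.1265 -0.0351  0.9913] lean 7.55 headx [0.93  0.344 0.131] twist -0.2 off [0. 0. 0.] cost 9.39
[ 0.5265 -0.1887  0.1047] axis [-0.1269 -0.0412  0.9911] lean 7.67 headx [0.927 0.351 0.133] twist 0.03 off [-0.08  1.01  0.31] cost 17.03
[[[-0.1  0.2]
  [ 0.7  0.1]
  [ 0.4  0.2]
  [-0.4 -0.4]
  [-0.2 -0.4]
  [ 0.1 -0.5]
  [ 0.1 -0.5]
  [-0.4 -0.4]]

 [[ 0.2  0.2]
  [ 0.4  0.2]
  [-0.4  0.3]
  [-0.1 -0.1]
  [-0.6 -0.5]
  [ 0.5  0.2]
  [ 0.5  0.5]
  [-0.7  0.2]]

 [[-0.5 -0.1]
  [-1.5 -0.4]
  [ 0.   1.3]
  [ 0.8  0.3]
  [-0.4 -0.2]
  [ 0.2 -0.8]
  [ 0.9 -0.3]
  [ 0.7  0.4]]]
```

```bash
python3 - <<'E'
from h import *
s=r.state(); T=s["orientation"]; q=s["qpos"]
print(q.round(3), "tool z yaw",np.degrees(np.arctan2(T[1,2],T[0,2])).round(1),"q1+? ",np.degrees(q[0]),np.degrees(q[5]))
c=r.read_camera("top")
for X in (.5265,-.1887,.1047),: print(proj(c,[X]))
# key top corners from top crop
p=np.array([(247,292),(309,292),(309,358),(247,358)])
p=(p+.5)/5-.5+[120,160]
print(atz(c,p,.139), atz(c,[p.mean(0)],.139))
crop(c["img"],165,205,75,45,10,"pics/t2.png")
E
```

```text
[-0.653  0.118  1.41   0.     1.613  1.172] tool z yaw -104.6 q1+?  -37.44049595147014 67.17685681274723
[[363.80817391 229.30986543]]
[[0.54175543 0.28356904 0.139     ]
 [0.54249443 0.25391417 0.139     ]
 [0.51124197 0.25269743 0.139     ]
 [0.51047171 0.28226969 0.139     ]] [[0.52647203 0.26809682 0.139     ]]
```

View pics/t2.png

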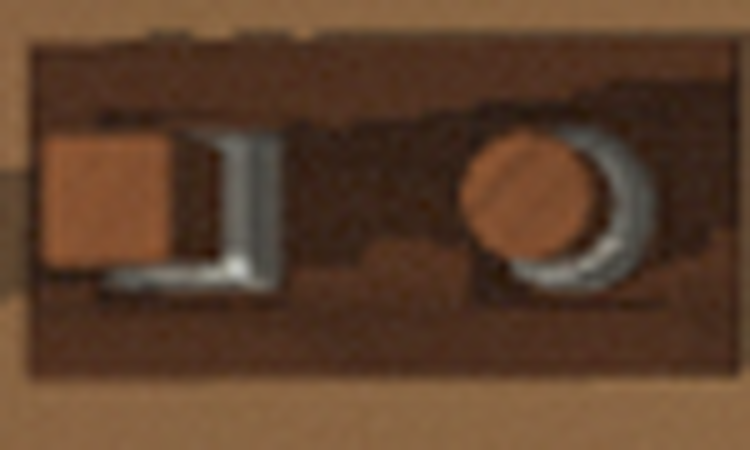

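```bash
python3 -m inch '[[-1,0,0,-8.2,0,0,1],[-1,0,0,-8.2,0,0,1],[-1,0,0,-8.2,0,0,1],[-1,0,0,-8.2,0,0,1],[-1,0,0,-8.2,0,0,1],[-1,0,0,-8.2,0,0,1],[-1,0,0,-8.2,0,0,1],[-1,0,0,-8.2,0,0,1],[-1,0,0,-8.2,0,0,1],[0,0,0,-8.2,0,0,1],[0,0,0,-8.2,0,0,1],[0,0,0,-8.2,0,0,1]]'
python3 -m inch '[[0,3,0.6,-6.2,0,0,1],[0,4.5,0.6,0,0,0,1],[0,4.8,0.6,0,0,0,1],[0,4.8,0.6,0,0,0,1],[0,4.8,0.6,0,0,0,1],[0,4.8,0.6,0,0,0,1],[0,4.8,0.6,0,0,0,1],[0,4.8,0.6,0,0,0,1],[0,4.8,0.6,0,0,0,1],[0,4.8,0.6,0,0,0,1],[0,4.8,0.6,0,0,0,1],[0,4.5,0.6,0,0,0,1]]'
python3 -m inch '[[0,0,0,0,0,0,1],[0,0,0,0,0,0,1],[0,0,0,0,0,0,1]]'
python3 - <<'E'
from h import *
import pickle
c=r.read_camera("wrist"); pickle.dump(c,open("k1.pkl","wb")); cv2.imwrite("pics/k1.png",c["img"]); print(r.state()["time_s"])
print([(d["p"],d["location"]) for d in r.recognise(c,"key_mid")])
E
```

```text
time_s: 5.75
tcp_pos: [0.4525, -0.3003, 0.2533]
orientation: [[0.0, 0.104, 0.995], [-0.0, 0.995, -0.104], [-1.0, -0.0, 0.0]]
ft_force: [0.5, -0.9, -0.1]
finger_gap: 0.0854
time_s: 6.95
tcp_pos: [0.5289, 0.253, 0.2532]
orientation: [[0.0, 0.001, 1.0], [0.0, 1.0, -0.001], [-1.0, 0.0, 0.0]]
ft_force: [1.5, -0.7, -0.1]
finger_gap: 0.0854
time_s: 7.25
tcp_pos: [0.5293, 0.2496, 0.2533]
orientation: [[0.0, 0.003, 1.0], [-0.0, 1.0, -0.003], [-1.0, -0.0, 0.0]]
ft_force: [0.4, 0.1, -1.1]
finger_gap: 0.0857
7.3
[(0.94, [0.5258, 0.2734, 0.1382]), (0.93, [0.4216, 0.251, 0.1078]), (0.72, [0.6304, 0.2371, 0.1086]), (0.69, [0.5125, 0.3646, 0.1273])]
```

View pics/k1.png

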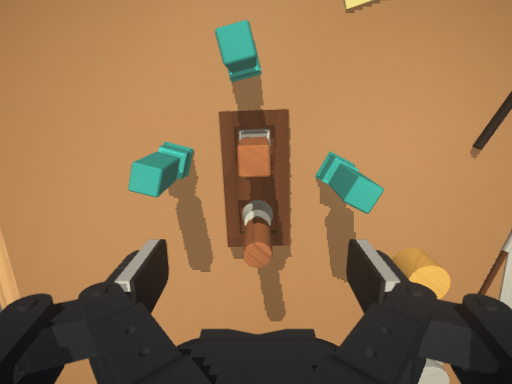

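The square brown handle's top is at about (254,158), its socket just behind it at (255,133). The round key is at (258,250), with turquoise keys on three sides.

```bash
python3 - <<'E'
from h import *
import pickle
c=pickle.load(open("k1.pkl","rb")); crop(c["img"],205,100,100,90,7,"pics/k1c.png")
E
```

```text
(no output)
```

View pics/k1c.png

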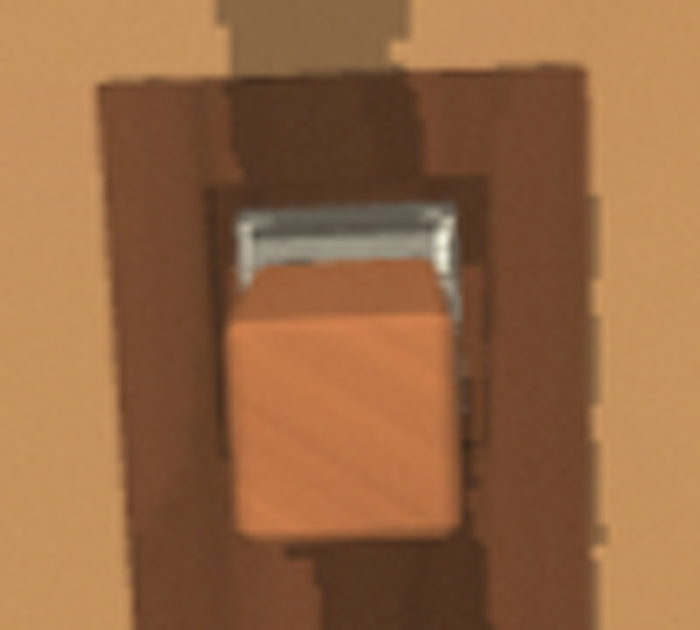

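```bash
python3 - <<'E'
from h import *
import pickle
c=pickle.load(open("k1.pkl","rb"))
c["t"]=np.array(c["t"])+np.load("screw.npz")["off"]
p=np.array([(231,323),(448,317),(461,531),(237,537)]); p=(p+.5)/7-.5+[205,100]
X=atz(c,p,.139); print(X.round(4), X.mean(0).round(4))
for i in range(4):
    d=X[(i+1)%4]-X[i]; print(np.linalg.norm(d).round(4),np.degrees(np.arctan2(d[1],d[0])).round(1))
s=r.state(); print(s["tcp_pos"],s["time_s"])
# socket far edge
p=np.array([(240,212),(455,205)]);p=(p+.5)/7-.5+[205,100]; print(atz(c,p,.045))
p=np.array([(97,85),(585,66)]);p=(p+.5)/7-.5+[205,100]; print("block",atz(c,p,.026))
E
```

```text
[[0.5124 0.282  0.139 ]
 [0.5416 0.2827 0.139 ]
 [0.5436 0.2532 0.139 ]
 [0.5126 0.2525 0.139 ]] [0.5275 0.2676 0.139 ]
0.0292 1.4
0.0296 -86.1
0.031 -178.6
0.0296 90.4
[0.52944216 0.24908435 0.25352503] 7.35
[[0.50828477 0.28920971 0.045     ]
 [0.54623093 0.29028705 0.045     ]]
block [[0.4815699  0.31048308 0.026     ]
 [0.57043512 0.31350757 0.026     ]]
```

```bash
python3 -m inch '[[1,1.9,-0.2,-1.5,0,0,0.4],[3,0,0,0,0,0,0.4],[3,0,0,0,0,0,0.4],[2,0,0,0,0,0,0.4],[0,0,0,0,0,0,0.4],[0,0,0,0,0,0,0.4]]'
python3 - <<'E'
from h import *
c=r.read_camera("wrist"); cv2.imwrite("pics/k2.png",c["img"]); print(r.state()["finger_gap"])
E
```

```text
time_s: 7.95
tcp_pos: [0.5277, 0.2685, 0.1641]
orientation: [[0.001, -0.022, 1.0], [0.0, 1.0, 0.022], [-1.0, 0.0, 0.001]]
ft_force: [0.3, -0.5, 0.8]
finger_gap: 0.0599
0.05974683255923287
```

View pics/k2.png

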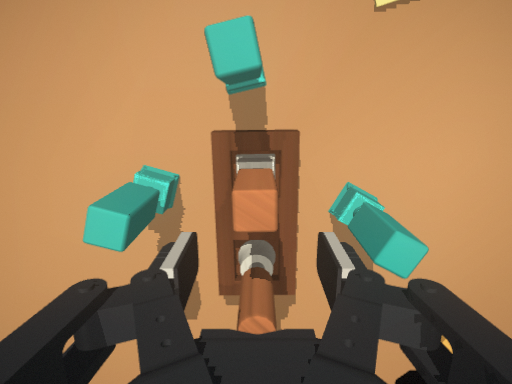

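```bash
python3 -m inch '[[2,0,0,0,0,0,0.4],[2,0,0,0,0,0,0.4],[1.5,0,0,0,0,0,0.4],[0.8,0,0,0,0,0,0.4],[0,0,0,0,0,0,0.4],[0,0,0,0,0,0,0.4]]'
python3 -m inch '[[0,0,0,0,0,0,-1],[0,0,0,0,0,0,-1],[0,0,0,0,0,0,-1],[0,0,0,0,0,0,-1],[0,0,0,0,0,0,-1],[0,0,0,0,0,0,-1],[0,0,0,0,0,0,-1]]'
python3 - <<'E'
from h import *
c=r.read_camera("wrist"); cv2.imwrite("pics/k3.png",c["img"]); print(r.state()["finger_gap"])
E
```

```text
time_s: 8.6
tcp_pos: [0.5279, 0.2693, 0.1012]
orientation: [[0.001, -0.023, 1.0], [0.001, 1.0, 0.023], [-1.0, 0.0, 0.001]]
ft_force: [-0.5, -0.6, -0.3]
finger_gap: 0.0599
time_s: 9.3
tcp_pos: [0.5279, 0.2694, 0.1013]
orientation: [[0.002, -0.023, 1.0], [0.001, 1.0, 0.023], [-1.0, 0.001, 0.002]]
ft_force: [-2.0, -0.2, 6.5]
finger_gap: 0.0304
0.03024768752155394
```

View pics/k3.png

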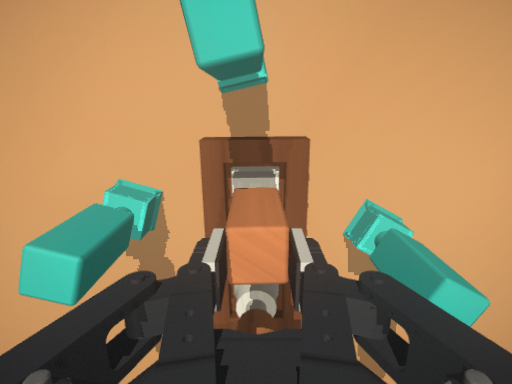

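```bash
cat > meas.py <<'E'
from h import *
off=np.load("screw.npz")["off"]
def intool(p,xt,s=None,useoff=True):
    """points p (pixels wrist) on the plane tool-x = xt -> tool coords"""
    s=s or r.state(); c=r.read_camera("wrist"); t=np.array(c["t"])+(off if useoff else 0); c=dict(c,t=t)
    o,v=ray(c,p); T=s["orientation"]; o=T.T@(o-s["tcp_pos"]); v=v@T
    return o+v*((xt-o[0])/v[:,0])[:,None]
E
python3 - <<'E'
from meas import *
c=r.read_camera("wrist");crop(c["img"],200,125,120,180,3.3,"pics/k3c.png")
for u in (True,False): print(intool([(228,188),(284,188),(286,281),(230,283)],.1013-.139,useoff=u).round(4))
E
```

```text
[[-0.0377  0.033  -0.0119]
 [-0.0377  0.033   0.0137]
 [-0.0377 -0.0152  0.0158]
 [-0.0377 -0.0164 -0.0122]]
[[-0.0377  0.032  -0.012 ]
 [-0.0377  0.032   0.0136]
 [-0.0377 -0.0163  0.0157]
 [-0.0377 -0.0174 -0.0123]]
```

View pics/k3c.png

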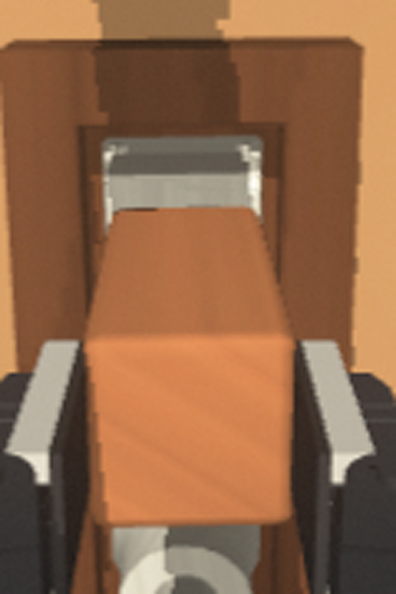

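```bash
python3 - <<'E'
from meas import *
p=(np.array([(88,336),(293,339),(292,522),(103,522)])+.5)/3.3-.5+[200,125]
X=intool(p,.1013-.139); print(X.round(4),X.mean(0).round(4))
E
python3 -m inch '[[-0.5,0,0,0,0,0,-1],[-2,0,0,0,0,0,-1],[-3,0,0,0,0,0,-1],[-3,0,0,0,0,0,-1],[-3,0,0,0,0,0,-1],[-3,0,0,0,0,0,-1],[0,0,0,0,0,0,-1],[0,0,0,0,0,0,-1]]'
python3 - <<'E'
from h import *
c=r.read_camera("wrist");crop(c["img"],180,105,160,190,3,"pics/k4c.png")
c=r.read_camera("scene");cv2.imwrite("pics/s4.png",c["img"])
E
```

```text
[[-0.0377  0.0141 -0.0132]
 [-0.0377  0.0136  0.0162]
 [-0.0377 -0.0163  0.0169]
 [-0.0377 -0.0163 -0.0118]] [-0.0377 -0.0012  0.002 ]
time_s: 10.35
tcp_pos: [0.5273, 0.2691, 0.2444]
orientation: [[-0.0, -0.023, 1.0], [-0.0, 1.0, 0.023], [-1.0, -0.0, -0.0]]
ft_force: [-0.8, 0.3, -2.2]
finger_gap: 0.0303
```

View pics/k4c.png

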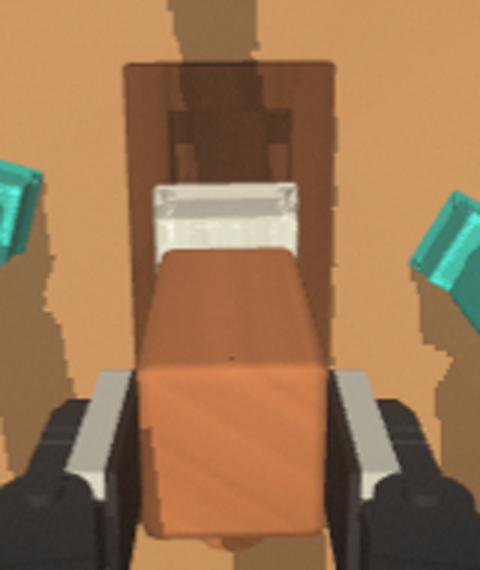

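View pics/s4.png

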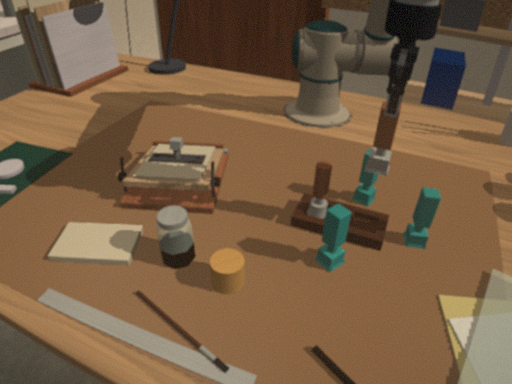

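```bash
cat > tgt.py <<'E'
from h import *
d=np.load("screw.npz"); P=np.array([.526,-.1875,.105]); R=d["R"]
def target(up,P=P,R=R,ky=-.0012,kz=0.):
    Z=R[:,0];X=-R[:,2];Y=np.cross(Z,X); T=np.c_[X,Y,Z]
    return P-T@[.0623+up,ky,kz], T
E
python3 - <<'E'
from tgt import *
p,T=target(.06); print(p,T); print(delta(p,T))
s=r.state()["orientation"]; D=np.array([[0,0,1],[0,1,0],[-1,0,0]])
print("world d",p-r.state()["tcp_pos"])
E
```

```text
[ 0.51005777 -0.19141209  0.2261993 ] [[ 0.12688637 -0.3533572   0.92684332]
 [ 0.04116639  0.9354667   0.3510091 ]
 [-0.99106265 -0.00638348  0.13324442]]
(array([  1.71584882, -45.97203994,  -2.70253724]), array([-19.38744356,  -7.87173147,   0.98913275]))
world d [-0.01666923 -0.4602427  -0.01632244]
```

```bash
python3 -m inch '[[-2,0,0,0,0,0,-1],[-2,-2,0,0,0,0,-1],[0,-4,-0.3,0,0,0,-1],[0,-4.5,-0.3,0,0,0,-1],[0,-4.5,-0.3,0,0,0,-1],[0,-4.5,-0.3,0,0,0,-1],[0,-4.5,-0.3,0,0,0,-1],[0,-4.5,-0.3,0,0,0,-1],[0,-4.5,-0.3,0,0,0,-1],[0,-4.5,-0.3,0,0,0,-1],[0,-4.5,-0.3,0,0,0,-1],[0,-4,-0.3,0,0,0,-1]]'
python3 -m inch '[[0,0,0,-6.5,-2.6,0.3,-1],[0,0,0,-6.5,-2.6,0.3,-1],[0,0,0,-6.4,-2.6,0.3,-1],[0,0,0,0,0,0,-1],[0,0,0,0,0,0,-1],[0,0,0,0,0,0,-1]]'
python3 - <<'E'
from tgt import *
p,T=target(.06); print(delta(p,T), r.state()["qpos"])
E
```

```text
time_s: 11.65
tcp_pos: [0.5069, -0.1934, 0.2829]
orientation: [[-0.003, -0.022, 1.0], [0.001, 1.0, 0.022], [-1.0, 0.001, -0.003]]
ft_force: [0.1, 0.9, -2.4]
finger_gap: 0.0301
time_s: 12.25
tcp_pos: [0.5078, -0.1912, 0.2843]
orientation: [[0.128, -0.352, 0.927], [0.041, 0.936, 0.349], [-0.991, -0.006, 0.134]]
ft_force: [0.5, -0.1, -1.7]
finger_gap: 0.0301
(array([ 5.78708449, -0.06534271, -0.57916856]), array([-0.09236329,  0.04762239,  0.00222492])) [-0.48293561  0.00845411  1.29070479  0.09763974  1.7471973  -0.82118416]
```

```bash
python3 -m inch '[[2.5,0,-0.3,0,0,0,-1],[2.5,0,-0.3,0,0,0,-1],[0.8,0,0,0,0,0,-1],[0,0,0,0,0,0,-1],[0,0,0,0,0,0,-1],[0,0,0,0,0,0,-1]]'
python3 - <<'E'
from tgt import *
import pickle
p,T=target(.06); print(delta(p,T))
s=r.state()
for n in ("wrist","top","scene"):
    c=r.read_camera(n); pickle.dump((c,s),open(f"p_{n}.pkl","wb")); cv2.imwrite(f"pics/p_{n}.png",c["img"])
    if n=="scene": crop(c["img"],110,60,140,140,5,"pics/p_scenec.png")
    if n=="top": crop(c["img"],300,160,110,130,5,"pics/p_topc.png")
E
```

```text
time_s: 12.85
tcp_pos: [0.5104, -0.1914, 0.2286]
orientation: [[0.132, -0.353, 0.926], [0.04, 0.935, 0.351], [-0.99, -0.009, 0.137]]
ft_force: [-0.3, -0.1, -2.5]
finger_gap: 0.0302
(array([ 0.22962976,  0.00892572, -0.06145696]), array([0.0236588 , 0.24368338, 0.17006764]))
```

View pics/p_wrist.png

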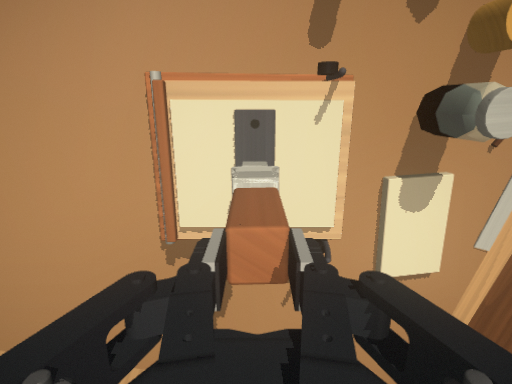

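View pics/p_scenec.png

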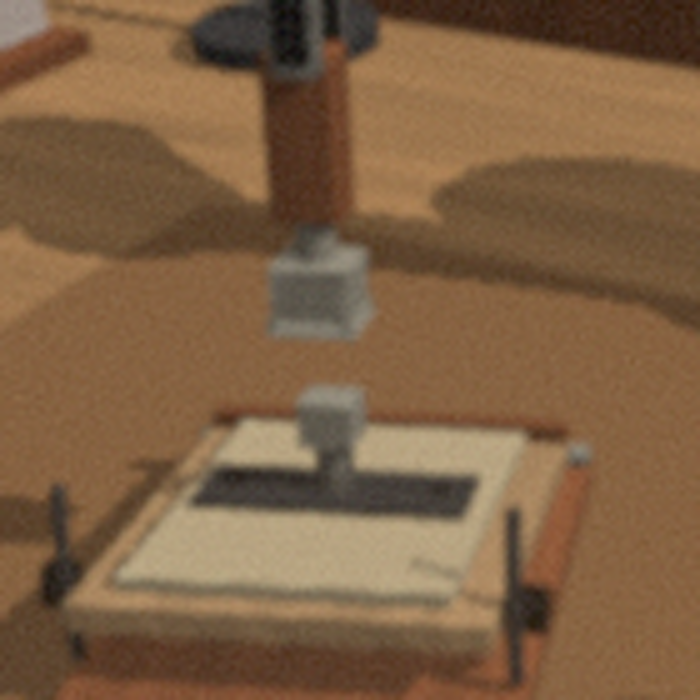

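View pics/p_topc.png

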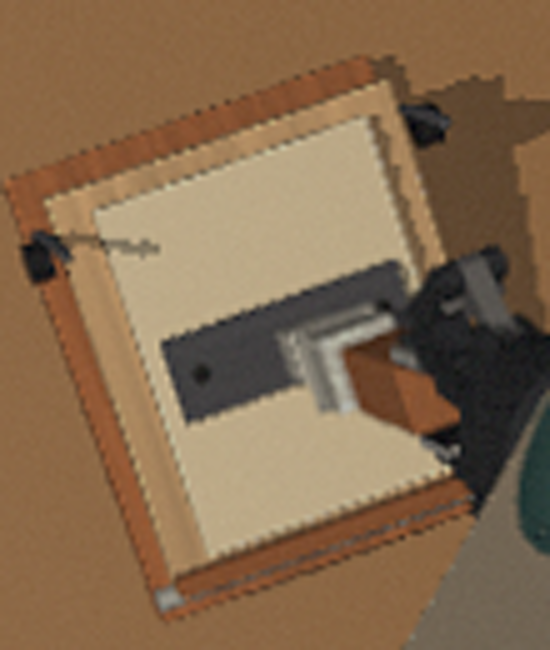

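```bash
cat > ov.py <<'E'
from tgt import *
import pickle
sqv=np.array([(1,1),(1,-1),(-1,-1),(-1,1)],float)
def box(w,z): return np.c_[sqv*w/2,np.full(4,z)]
def draw(n,f,x,y,w,h,out,ky=-.0012,P=P,R=R,src=None):
    c,s=src or pickle.load(open(f"p_{n}.pkl","rb"))
    T=s["orientation"]; seat=s["tcp_pos"]+T@[.0623,ky,0]; KR=np.c_[T[:,2],T[:,1],-T[:,0]]
    im=cv2.resize(c["img"][y:y+h,x:x+w],None,fx=f,fy=f,interpolation=cv2.INTER_CUBIC)
    def pl(X,col):
        q=((proj(c,X)-[x,y]+.5)*f-.5); cv2.polylines(im,[np.round(q*16).astype(np.int32)],True,col,1,cv2.LINE_AA,4)
    for z in (0,-.022): pl(box(.026,z)@R.T+P,(0,0,255))
    pl(np.c_[sqv*[.0225,.065],np.full(4,-.046)]@R.T+P,(255,0,255))
    for wd,z in ((.044,-.025),(.032,.025),(.032,.1)): pl(box(wd,z)@KR.T+seat,(0,255,0))
    cv2.imwrite(out,im)
if __name__=="__main__":
    draw("wrist",4,180,95,160,150,"pics/ow.png")
    draw("top",7,330,205,80,60,"pics/ot.png")
    draw("scene",7,140,60,80,110,"pics/os.png")
E
python3 ov.py
```

```text
(no output)
```

View pics/ow.png

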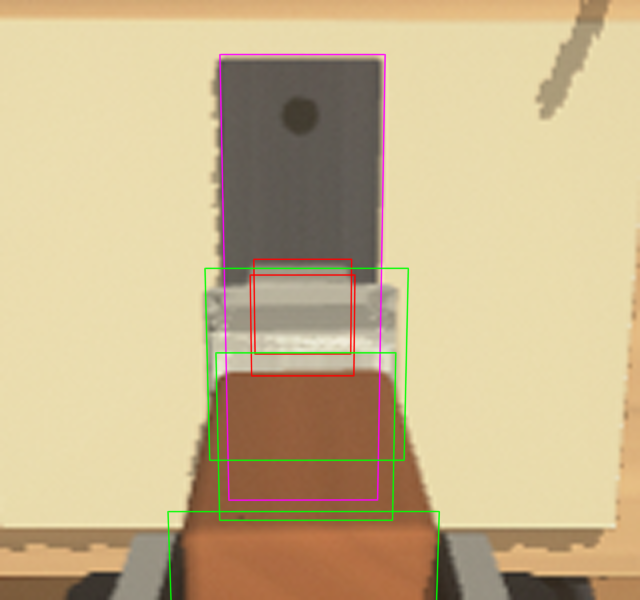

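View pics/ot.png

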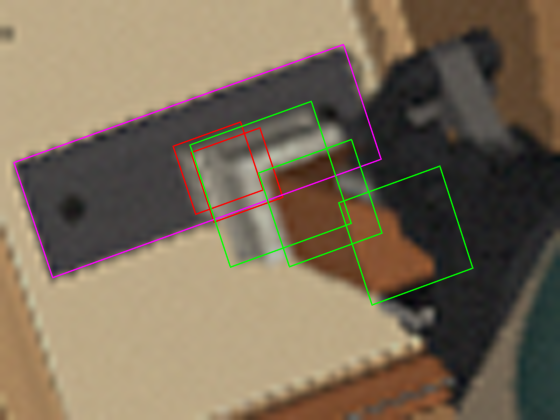

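View pics/os.png

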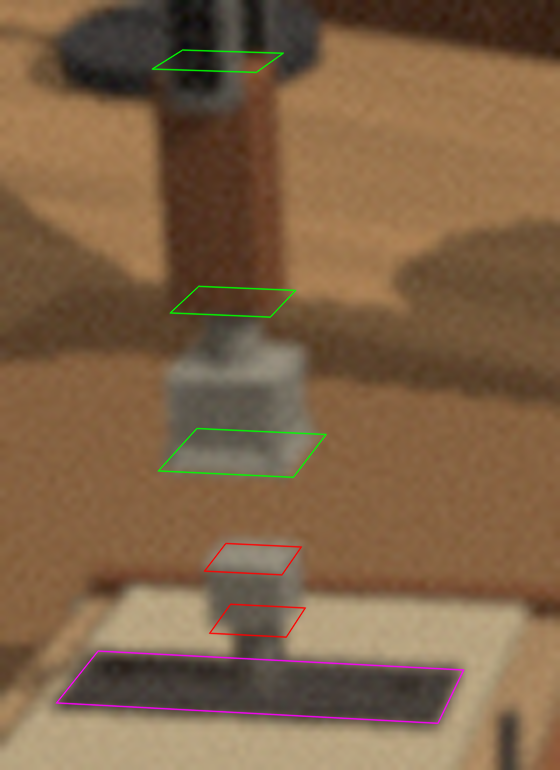

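```bash
python3 - <<'E'
from h import *
import pickle
for n,a in (("wrist",(215,145,90,100,7)),("scene",(155,60,50,90,8)),("top",(350,215,55,45,12))):
    c,s=pickle.load(open(f"p_{n}.pkl","rb")); crop(c["img"],*a,f"pics/z_{n}.png")
E
```

```text
(no output)
```

View pics/z_wrist.png

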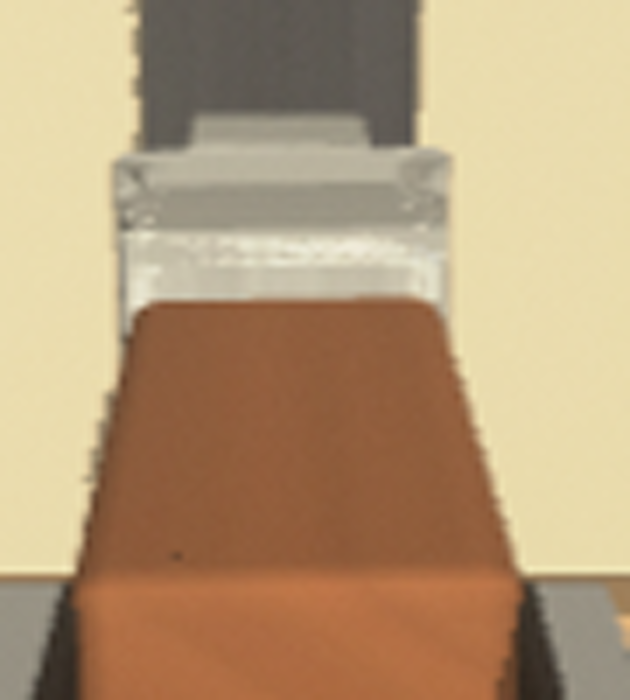

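View pics/z_scene.png

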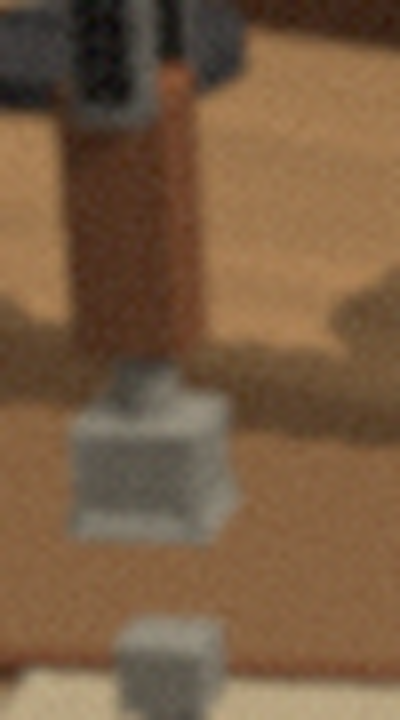

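View pics/z_top.png

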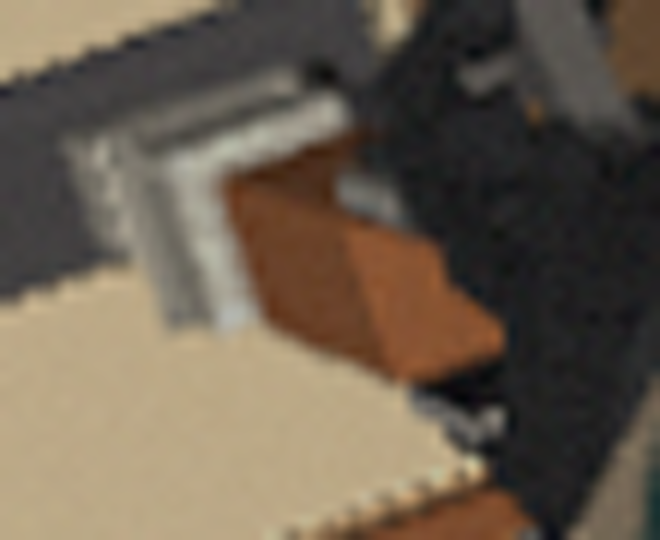

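```bash
cat > kfit.py <<'E'
from tgt import *
import pickle
from scipy.optimize import least_squares
px=lambda p,f,o:(np.array(p,float)+.5)/f-.5+np.array(o)
cw,s=pickle.load(open("p_wrist.pkl","rb"));cs,_=pickle.load(open("p_scene.pkl","rb"));ct,_=pickle.load(open("p_top.pkl","rb"))
T=s["orientation"]
# key pts as (sign z, sign y, halfwidth, height rel seat)
KW=[((-1,1,.022,-.025),(113,155)),((1,1,.022,-.025),(452,153)),((-1,1,.016,.025),(133,298)),((1,1,.016,.025),(439,296)),((-1,1,.016,.1),(78,577)),((1,1,.016,.1),(522,577))]
SW=[([.0225,.065,-.046],px((381,59),4,(180,95))),([-.0225,.065,-.046],px((220,59),4,(180,95))),([-.013,.013,-.022],px((193,115),7,(215,145))),([.013,.013,-.022],px((368,115),7,(215,145)))]
KS=[((1,-1,.022,-.025),(70,532)),((1,1,.022,-.025),(211,546)),((-1,1,.022,-.025),(240,495)),((1,-1,.016,.025),(75,350))]
KT=[((-1,1,.022,-.025),(172,330)),((1,1,.022,-.025),(110,137)),((1,1,.016,.1),(345,232)),((-1,1,.016,.1),(395,380))]
def keyX(k,p):
    ky,kz,a,b,sc=p[:5]
    loc=np.array([[-h,q[1]*w*sc,q[0]*w*sc] for q in k for w,h in [q[2:]]])
    M=Ro.from_rotvec([0,b,a]).as_matrix()  # rotate about tool y,z at grasp point
    g=np.array([-.0703,0,0])
    loc=(loc-g)@M.T+g+[.0623,ky,kz]
    return s["tcp_pos"]+loc@T.T
def res(p,use="wst"):
    c=dict(cw,t=np.array(cw["t"])+p[5:8]); o=[]
    if "w" in use:
        o.append((proj(c,keyX([k for k,_ in KW],p))-px([q for _,q in KW],7,(215,145))).ravel()/.6)
        o.append((proj(c,np.array([x for x,_ in SW])@R.T+P)-np.array([q for _,q in SW])).ravel()/.6)
    if "s" in use: o.append((proj(cs,keyX([k for k,_ in KS],p))-px([q for _,q in KS],8,(155,60))).ravel()/.6)
    if "t" in use: o.append((proj(ct,keyX([k for k,_ in KT],p))-px([q for _,q in KT],12,(350,215))).ravel()/.6)
    o.append(p[5:8]/.0015); o.append([p[1]/.0005,p[3]/.005,(p[4]-.97)/.03])
    return np.concatenate(o)
for u in ("wst","w","s","t"):
    q=least_squares(lambda p:res(p,u),[0,0,0,0,1,0,0,0])
    p=q.x; g=keyX([(0,0,0,0)],p)
    seat=T.T@(g[0]-s["tcp_pos"])
    print(u,"graspy,z mm",(p[:2]*1e3).round(2),"tilt deg",np.degrees(p[2:4]).round(2),"scale",p[4].round(3),"off",(p[5:8]*1e3).round(2),"seat in tool",(seat*1e3).round(2),"cost",q.cost.round(1))
    if u=="wst": print((q.fun*.6)[:36].reshape(-1,2).round(1).tolist())
E
python3 kfit.py
```

```text
wst graspy,z mm [-1.36  0.51] tilt deg [-0.79  0.73] scale 0.943 off [-0.16  1.58 -0.37] seat in tool [62.29 -2.33 -0.39] cost 15.6
[[0.5, -0.2], [-0.1, -0.1], [0.9, 0.1], [-0.5, 0.2], [-0.8, 0.1], [-0.3, -0.2], [0.8, 0.1], [-0.3, 0.1], [0.6, -0.2], [0.1, -0.2], [-1.0, 0.4], [-0.5, -0.2], [0.3, 0.2], [0.1, 0.8], [-0.4, 0.0], [-0.8, -0.4], [-0.2, -0.5], [0.2, 0.9]]
w graspy,z mm [-1.81  0.59] tilt deg [-0.73  0.68] scale 0.955 off [-0.24  1.41  0.51] seat in tool [62.29 -2.71 -0.24] cost 8.8
s graspy,z mm [-0.97 -0.11] tilt deg [-0.55  0.04] scale 0.942 off [0. 0. 0.] seat in tool [62.3  -1.65 -0.17] cost 3.1
t graspy,z mm [-1.65  0.04] tilt deg [-1.3   0.22] scale 0.936 off [0. 0. 0.] seat in tool [62.28 -3.25 -0.24] cost 4.0
```

```bash
cat > tgt2.py <<'E'
from h import *
d=np.load("screw.npz"); P=np.array([.526,-.1875,.105]); R=d["R"]
Z=R[:,0];X=-R[:,2];T0=np.c_[X,np.cross(Z,X),Z]
def target(up,tz=.8,v=(.0623,-.0024,-.0002),P=P,turn=0):
    A=T0@Ro.from_euler("x",turn,degrees=True).as_matrix()
    T=A@Ro.from_euler("z",tz,degrees=True).as_matrix()
    return P-T0[:,0]*up-T@np.array(v), T
def go(up,**k):
    p,T=target(up,**k); a,b=delta(p,T); print(up,"d cm",a.round(2),"deg",b.round(2))
E
python3 - <<'E'
from tgt2 import *
go(.06);go(.03)
E
```

```text
0.06 d cm [ 0.16  0.03 -0.  ] deg [0.02 0.21 0.93]
0.03 d cm [ 3.16  0.03 -0.02] deg [0.02 0.21 0.93]
```

```bash
python3 -m inch '[[1,0,0,0,0.2,0.9,-1],[1.1,0,0,0,0,0,-1],[1,0,0,0,0,0,-1],[0,0,0,0,0,0,-1],[0,0,0,0,0,0,-1],[0,0,0,0,0,0,-1]]'
python3 - <<'E'
from tgt2 import *
import pickle
go(.03); s=r.state()
for n in ("wrist","top","scene"):
    c=r.read_camera(n); pickle.dump((c,s),open(f"p2_{n}.pkl","wb"))
    if n=="scene": crop(c["img"],135,70,90,110,6,"pics/q_scene.png")
    if n=="top": crop(c["img"],330,200,80,60,8,"pics/q_top.png")
    if n=="wrist": crop(c["img"],200,100,110,130,5,"pics/q_wrist.png")
E
```

```text
time_s: 13.6
tcp_pos: [0.5138, -0.1897, 0.1966]
orientation: [[0.121, -0.356, 0.927], [0.054, 0.935, 0.351], [-0.991, 0.008, 0.133]]
ft_force: [-0.2, 0.2, -1.6]
finger_gap: 0.0301
0.03 d cm [ 0.01 -0.02  0.01] deg [ 0.02 -0.03 -0.01]
```

View pics/q_scene.png

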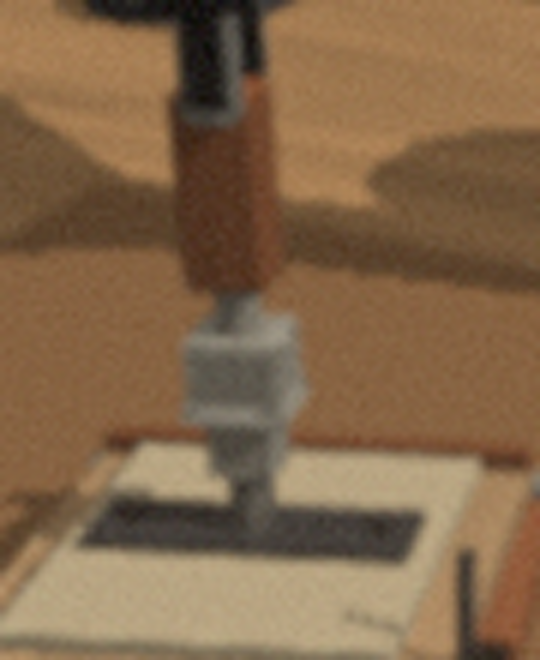

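View pics/q_top.png

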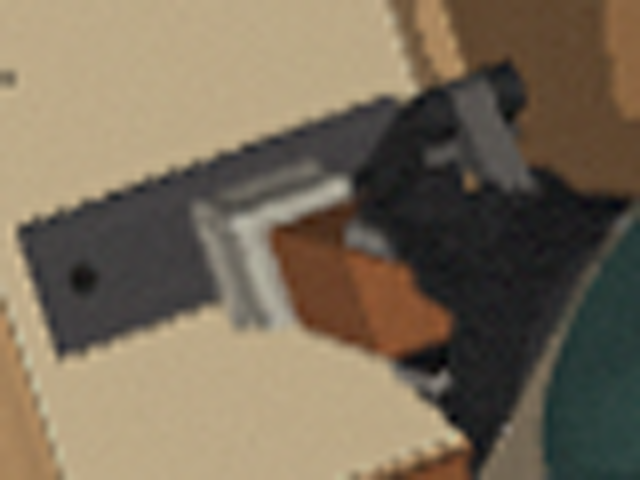

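View pics/q_wrist.png

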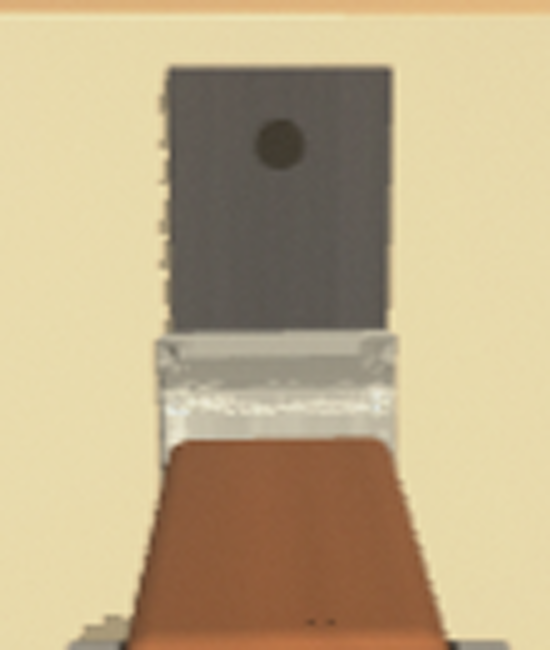

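```bash
cat > ov2.py <<'E'
from tgt2 import *
import pickle
sqv=np.array([(1,1),(1,-1),(-1,-1),(-1,1)],float)
def box(w,z): return np.c_[sqv*w/2,np.full(4,z)]
def draw(c,s,f,x,y,w,h,out,v=(.0623,-.0024,-.0002),tz=.8):
    T=s["orientation"]; seat=s["tcp_pos"]+T@np.array(v); A=T@Ro.from_euler("z",-tz,degrees=True).as_matrix(); KR=np.c_[A[:,2],A[:,1],-A[:,0]]
    im=cv2.resize(c["img"][y:y+h,x:x+w],None,fx=f,fy=f,interpolation=cv2.INTER_CUBIC)
    def pl(X,col):
        q=((proj(c,X)-[x,y]+.5)*f-.5); cv2.polylines(im,[np.round(q*16).astype(np.int32)],True,col,1,cv2.LINE_AA,4)
    for z in (-.022,): pl(box(.026,z)@R.T+P,(0,0,255))
    for wd,z in ((.042,-.025),(.030,.025),(.030,.1)): pl(box(wd,z)@KR.T+seat,(0,255,0))
    cv2.imwrite(out,im)
E
python3 - <<'E'
from ov2 import *
a=pickle.load(open("p2_scene.pkl","rb")); draw(*a,8,155,95,60,70,"pics/o2s.png")
a=pickle.load(open("p2_top.pkl","rb")); draw(*a,10,340,205,60,50,"pics/o2t.png")
E
```

```text
(no output)
```

View pics/o2s.png

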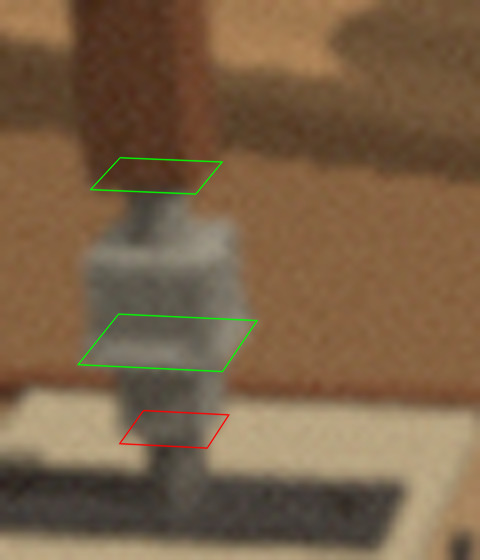

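View pics/o2t.png

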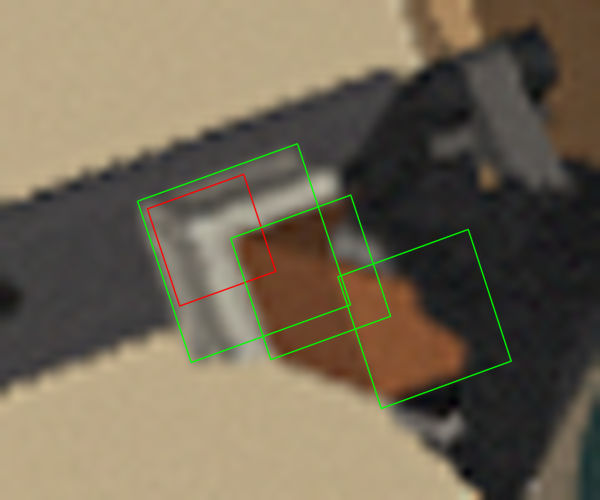

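```bash
python3 -m inch '[[0.3,0.05,0,0,0,0,-1],[0.3,0,0,0,0,0,-1],[0.3,0,0,0,0,0,-1],[0,0,0,0,0,0,-1],[0,0,0,0,0,0,-1]]'
python3 -m inch '[[0.2,0,0,0,0,0,-1],[0.2,0,0,0,0,0,-1],[0,0,0,0,0,0,-1],[0,0,0,0,0,0,-1]]'
python3 - <<'E'
from tgt2 import *
go(.017); s=r.state(); print(s["ft_force"],s["torque"], s["orientation"].T@s["ft_force"])
E
```

```text
time_s: 14.25
tcp_pos: [0.5144, -0.1887, 0.187]
orientation: [[0.121, -0.355, 0.927], [0.055, 0.935, 0.351], [-0.991, 0.008, 0.132]]
ft_force: [-0.2, 0.1, -2.0]
finger_gap: 0.0299
time_s: 14.65
tcp_pos: [0.5149, -0.1885, 0.1831]
orientation: [[0.121, -0.355, 0.927], [0.055, 0.935, 0.351], [-0.991, 0.008, 0.132]]
ft_force: [-0.1, -0.9, -2.6]
finger_gap: 0.03
0.017 d cm [-0.05 -0.1   0.04] deg [ 0.01 -0.07 -0.04]
[-0.05945576 -0.91641683 -2.63411514] [-0.18402862  0.04991502 -0.03072613] [ 2.55377154 -0.85701398 -0.72504852]
```

```bash
python3 -m inch '[[0.2,0,0.03,0,0,0,-1],[0.1,-0.03,0,0,0,0,-1],[0,0,0,0,0,0,-1]]'
python3 -m inch '[[0.2,0,0,0,0,0,-1],[0.2,0,0,0,0,0,-1],[0,0,0,0,0,0,-1],[0,0,0,0,0,0,-1]]'
python3 - <<'E'
from tgt2 import *
go(.0); s=r.state(); print(s["torque"], s["orientation"].T@s["ft_force"],s["orientation"].T@s["torque"])
c=r.read_camera("scene");crop(c["img"],135,70,90,110,6,"pics/i1.png")
E
```

```text
time_s: 14.95
tcp_pos: [0.5157, -0.1884, 0.18]
orientation: [[0.12, -0.355, 0.927], [0.055, 0.935, 0.351], [-0.991, 0.008, 0.132]]
ft_force: [0.2, -0.5, -3.0]
finger_gap: 0.0304
time_s: 15.35
tcp_pos: [0.5161, -0.1882, 0.1762]
orientation: [[0.121, -0.355, 0.927], [0.055, 0.935, 0.351], [-0.991, 0.008, 0.132]]
ft_force: [1.0, -0.3, -2.0]
finger_gap: 0.03
0.0 d cm [ 0.95 -0.1   0.01] deg [ 0.01 -0.07 -0.05]
[-0.14664853  0.09101897 -0.02772491] [ 2.10053509 -0.68121406  0.50645291] [ 0.01477858  0.13696558 -0.10761478]
```

View pics/i1.png

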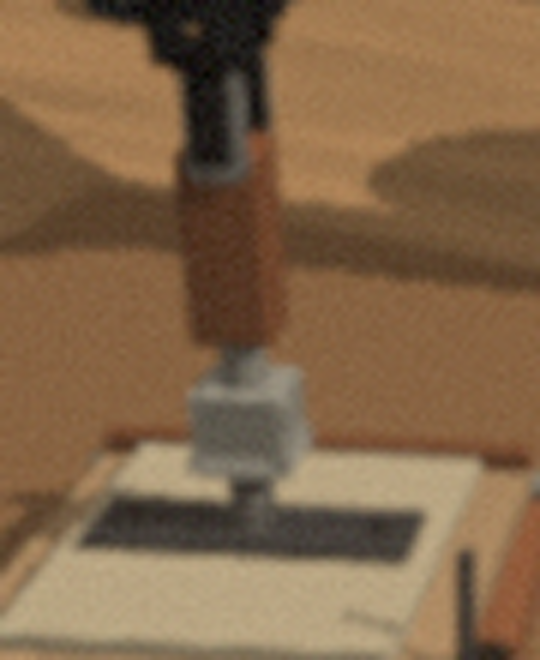

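```bash
python3 -m inch '[[0.3,0,0,0,0,0,-1],[0.3,0,0,0,0,0,-1],[0,0,0,0,0,0,-1],[0,0,0,0,0,0,-1]]'
python3 -m inch '[[0.1,0,0,0,0,0,-1],[0.1,0,0,0,0,0,-1],[0,0,0,0,0,0,-1],[0,0,0,0,0,0,-1]]'
python3 - <<'E'
from tgt2 import *
go(.0); s=r.state(); print(s["orientation"].T@s["ft_force"],s["orientation"].T@s["torque"])
E
```

```text
time_s: 15.8
tcp_pos: [0.5169, -0.1879, 0.1702]
orientation: [[0.12, -0.355, 0.927], [0.055, 0.935, 0.351], [-0.991, 0.008, 0.132]]
ft_force: [0.4, -0.4, -2.9]
finger_gap: 0.0302
time_s: 16.2
tcp_pos: [0.5173, -0.1878, 0.1688]
orientation: [[0.121, -0.355, 0.927], [0.054, 0.935, 0.351], [-0.991, 0.008, 0.133]]
ft_force: [-1.3, -0.2, 1.1]
finger_gap: 0.0304
0.0 d cm [ 0.2  -0.08 -0.01] deg [ 0.02 -0.03 -0.01]
[-1.20956646  0.29056974 -1.08987247] [-0.01803289  0.16457464 -0.0529173 ]
```

```bash
python3 -m inch '[[0.1,0,0,0,0,0,-1],[0,0,0,0,0,0,-1],[0,0,0,0,0,0,-1]]';python3 -m inch '[[0.1,0,0,0,0,0,-1],[0,0,0,0,0,0,-1],[0,0,0,0,0,0,-1]]'
python3 - <<'E'
from tgt2 import *
go(.0); s=r.state(); print(s["orientation"].T@s["ft_force"],s["orientation"].T@s["torque"])
c=r.read_camera("scene");crop(c["img"],135,70,90,110,6,"pics/i2.png")
c=r.read_camera("wrist");crop(c["img"],180,80,150,150,4,"pics/i2w.png")
E
```

```text
time_s: 16.5
tcp_pos: [0.5176, -0.188, 0.1686]
orientation: [[0.122, -0.355, 0.927], [0.054, 0.935, 0.351], [-0.991, 0.007, 0.133]]
ft_force: [-3.2, -0.3, 4.9]
finger_gap: 0.0298
time_s: 16.8
tcp_pos: [0.5179, -0.1881, 0.1684]
orientation: [[0.123, -0.355, 0.927], [0.053, 0.935, 0.351], [-0.991, 0.006, 0.134]]
ft_force: [-4.0, 0.1, 9.2]
finger_gap: 0.0303
0.0 d cm [ 0.16 -0.04 -0.05] deg [0.03 0.04 0.09]
[-9.62474418  1.56804355 -2.40566498] [-0.05176264  0.57652964  0.16699272]
```

View pics/i2.png

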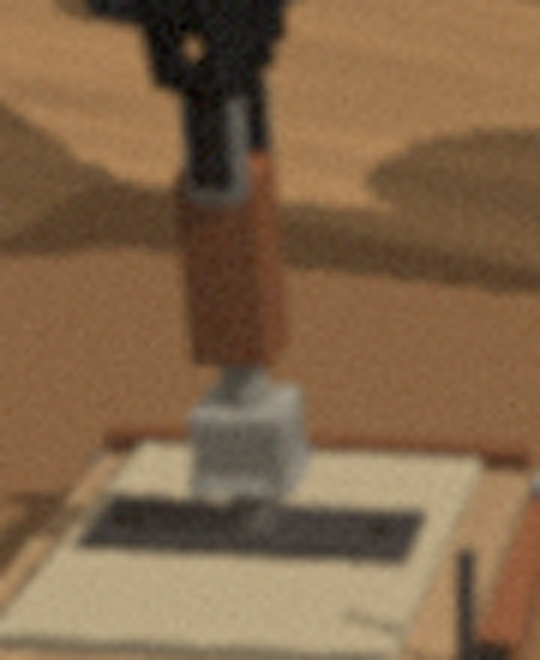

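View pics/i2w.png

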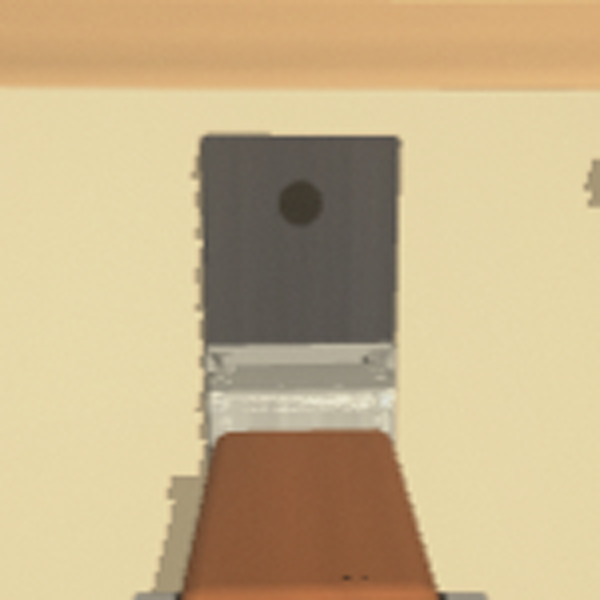

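```bash
python3 -m inch '[[0.1,0.02,-0.08,0,0,0,-1],[0,0,0,0,0,0,-1],[0,0,0,0,0,0,-1]]'
python3 - <<'E'
from tgt2 import *
go(.0); s=r.state(); print(s["orientation"].T@s["ft_force"],s["orientation"].T@s["torque"])
E
python3 -m inch '[[0.05,0,-0.05,0,0,0,-1],[0,0,0,0,0,0,-1],[0,0,0,0,0,0,-1]]'
python3 - <<'E'
from tgt2 import *
go(.0); s=r.state(); print(s["orientation"].T@s["ft_force"],s["orientation"].T@s["torque"])
E
```

```text
time_s: 17.2
tcp_pos: [0.5177, -0.1882, 0.1682]
orientation: [[0.125, -0.355, 0.926], [0.053, 0.935, 0.352], [-0.991, 0.005, 0.136]]
ft_force: [-4.3, 0.3, 10.9]
finger_gap: 0.0303
0.0 d cm [ 0.14 -0.04 -0.02] deg [0.04 0.13 0.15]
[-11.28487085   1.85446479  -2.43537916] [0.00916579 0.379261   0.27353903]
time_s: 17.5
tcp_pos: [0.5175, -0.1884, 0.1682]
orientation: [[0.126, -0.356, 0.926], [0.052, 0.935, 0.352], [-0.991, 0.004, 0.136]]
ft_force: [-2.6, -0.5, 12.7]
finger_gap: 0.0298
0.0 d cm [ 0.14 -0.03 -0.01] deg [0.05 0.18 0.18]
[-12.89225928   0.45916632  -0.86267886] [-0.00517743  0.22223952  0.28807448]
```

```bash
python3 - <<'E'
from ov2 import *
c=r.read_camera("scene"); s=r.state()
T=s["orientation"]
x,y,w,h,f=155,110,55,60,10
for k,up in enumerate((0,.003)):
    im=cv2.resize(c["img"][y:y+h,x:x+w],None,fx=f,fy=f,interpolation=cv2.INTER_CUBIC)
    for wd,z,col in ((.042,-.025,(0,255,0)),(.036,.006,(255,255,0)),(.030,.025,(0,255,0))):
        q=((proj(c,box(wd,z+up)@R.T+P)-[x,y]+.5)*f-.5); cv2.polylines(im,[np.round(q*16).astype(np.int32)],True,col,1,cv2.LINE_AA,4)
    cv2.imwrite(f"pics/u{k}.png",im)
a=cv2.imread("pics/u0.png");b=cv2.imread("pics/u1.png"); cv2.imwrite("pics/u.png",cv2.resize(np.hstack([a,b]),None,fx=.72,fy=.72))
E
```

```text
(no output)
```

View pics/u.png

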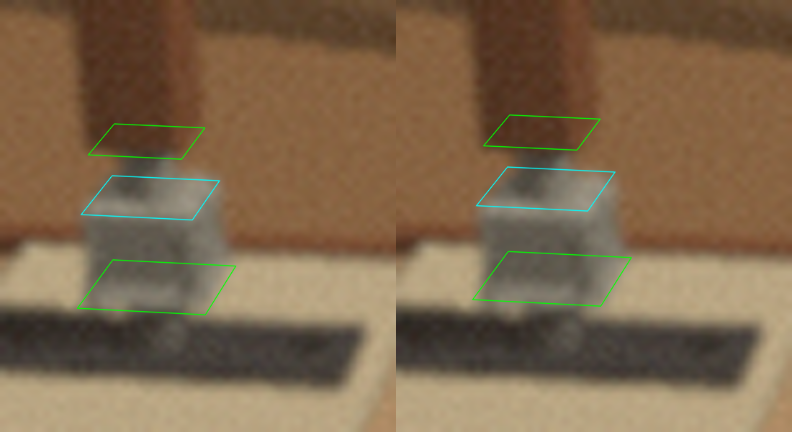

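```bash
python3 - <<'E'
from tgt2 import *
st=7.6
M=(Ro.from_euler("z",-.8,degrees=True)*Ro.from_euler("x",st,degrees=True)*Ro.from_euler("z",.8,degrees=True))
v=np.array([.0623,-.0026,-.0002]); print(M.as_rotvec(degrees=True).round(3), ((v-M.as_matrix()@v)*100).round(3))
E
```

```text
[ 7.599 -0.106 -0.   ] [-0.    -0.004  0.023]
```

```bash
cat > chk.py <<'E'
from tgt2 import *
s=r.state(); T=s["orientation"]
A=T@Ro.from_euler("z",-.8,degrees=True).as_matrix()
rel=Ro.from_matrix(T0.T@A).as_rotvec(degrees=True); seat=s["tcp_pos"]+T@[.0623,-.0026,-.0002]
print("t",s["time_s"],"turn",rel.round(2),"axis err deg",np.degrees(np.arccos(A[:,0]@T0[:,0])).round(2),"seat in screw frame mm",(R.T@(seat-P)*1e3).round(2),"F tool",(T.T@s["ft_force"]).round(1),"M tool",(T.T@s["torque"]).round(2),"q",s["qpos"].round(2))
E
python3 chk.py
python3 -m inch '[[0.01,-0.002,0.012,3.8,-0.05,0,-1],[0.01,-0.002,0.012,3.8,-0.05,0,-1],[0.01,-0.002,0.012,3.8,-0.05,0,-1],[0.01,-0.002,0.012,3.8,-0.05,0,-1],[0,0,0,0,0,0,-1],[0,0,0,0,0,0,-1]]'
python3 chk.py
```

```text
t 17.55 turn [-0.04 -0.18 -0.18] axis err deg 0.25 seat in screw frame mm [ 0.26 -0.15  1.34] F tool [-12.5   2.1  -0.6] M tool [0.05 0.28 0.27] q [-0.47  0.05  1.47  0.1   1.53 -0.84]
time_s: 18.15
tcp_pos: [0.5182, -0.1884, 0.1679]
orientation: [[0.13, -0.1, 0.986], [0.053, 0.994, 0.094], [-0.99, 0.04, 0.134]]
ft_force: [-3.4, 0.6, 11.3]
finger_gap: 0.0302
t 18.15 turn [15.16 -0.21 -0.18] axis err deg 0.28 seat in screw frame mm [ 0.41 -0.34  1.02] F tool [-11.6   1.4  -1.8] M tool [0.05 0.22 0.18] q [-0.48  0.05  1.48  0.11  1.52 -0.57]
```

```bash

python3 -m inch '[[0.01,-0.002,0.012,3.8,-0.05,0,-1],[0.01,-0.002,0.012,3.8,-0.05,0,-1],[0.01,-0.002,0.012,3.8,-0.05,0,-1],[0.01,-0.002,0.012,3.8,-0.05,0,-1],[0.01,-0.002,0.012,3.8,-0.05,0,-1],[0.01,-0.002,0.012,3.8,-0.05,0,-1],[0.01,-0.002,0.012,3.8,-0.05,0,-1],[0.01,-0.002,0.012,3.8,-0.05,0,-1],[0,0,0,0,0,0,-1],[0,0,0,0,0,0,-1]]'
python3 chk.py
python3 - <<'E'
from h import *
c=r.read_camera("scene");crop(c["img"],125,50,110,120,5,"pics/r1.png")
E
```

```text
time_s: 19.15
tcp_pos: [0.5193, -0.189, 0.1671]
orientation: [[0.137, 0.413, 0.9], [0.051, 0.905, -0.423], [-0.989, 0.104, 0.103]]
ft_force: [-0.7, -1.9, 11.4]
finger_gap: 0.0299
t 19.15 turn [45.58 -0.25 -0.15] axis err deg 0.29 seat in screw frame mm [ 0.38 -0.73  0.13] F tool [-11.5  -0.8   1.3] M tool [ 0.03 -0.   -0.17] q [-0.48  0.05  1.48  0.11  1.51 -0.04]
```

View pics/r1.png

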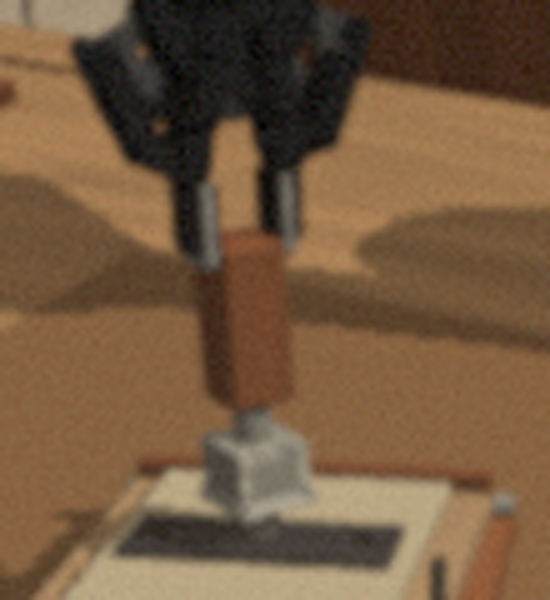

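```bash

python3 -m inch '[[0.01,-0.002,0.012,3.8,-0.05,0,-1],[0.01,-0.002,0.012,3.8,-0.05,0,-1],[0.01,-0.002,0.012,3.8,-0.05,0,-1],[0.01,-0.002,0.012,3.8,-0.05,0,-1],[0.01,-0.002,0.012,3.8,-0.05,0,-1],[0.01,-0.002,0.012,3.8,-0.05,0,-1],[0.01,-0.002,0.012,3.8,-0.05,0,-1],[0.01,-0.002,0.012,3.8,-0.05,0,-1],[0.01,-0.002,0.012,3.8,-0.05,0,-1],[0,0,0,0,0,0,-1],[0,0,0,0,0,0,-1]]'
python3 chk.py
python3 - <<'E'
from h import *
c=r.read_camera("scene");crop(c["img"],125,50,110,120,5,"pics/r2.png")
c=r.read_camera("wrist");cv2.imwrite("pics/r2w.png",c["img"])
E
```

```text
time_s: 20.3
tcp_pos: [0.5201, -0.1903, 0.1662]
orientation: [[0.142, 0.848, 0.511], [0.045, 0.511, -0.859], [-0.989, 0.145, 0.035]]
ft_force: [-2.1, -2.3, 11.0]
finger_gap: 0.03
t 20.3 turn [79.8  -0.3  -0.14] axis err deg 0.3 seat in screw frame mm [ 0.12 -1.33 -0.8 ] F tool [-11.2  -1.3   1.3] M tool [ 0.01 -0.6  -0.4 ] q [-0.48  0.05  1.49  0.11  1.5   0.55]
```

View pics/r2.png

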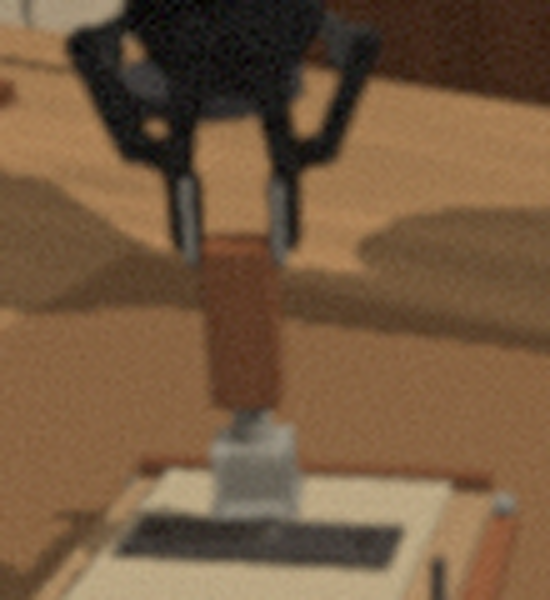

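View pics/r2w.png

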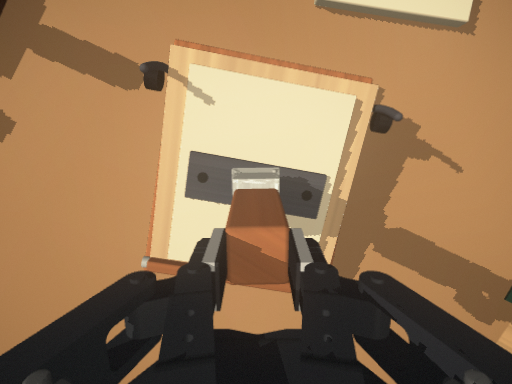

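```bash

python3 -m inch '[[-0.1,0,0,0,0,0,-1],[-0.1,0,0,0,0,0,-1],[-0.05,0,0,0,0,0,-1],[0,0,0,0,0,0,-1],[0,0,0,0,0,0,-1]]'
python3 chk.py
python3 -m inch '[[0,0,0,0,0,0,0.0],[0,0,0,0,0,0,0.3],[0,0,0,0,0,0,0.4],[0,0,0,0,0,0,0.4],[0,0,0,0,0,0,0.4],[0,0,0,0,0,0,0.4]]'
python3 - <<'E'
from h import *
c=r.read_camera("wrist");cv2.imwrite("pics/r3w.png",c["img"])
E
```

```text
time_s: 20.9
tcp_pos: [0.519, -0.1896, 0.1664]
orientation: [[0.139, 0.848, 0.512], [0.047, 0.511, -0.859], [-0.989, 0.143, 0.031]]
ft_force: [0.9, -4.6, 6.5]
finger_gap: 0.0303
t 20.9 turn [ 7.979e+01 -4.000e-02 -6.000e-02] axis err deg 0.07 seat in screw frame mm [-0.79 -0.06 -0.5 ] F tool [-6.5 -0.6  4.6] M tool [ 0.02 -1.08 -0.25] q [-0.48  0.05  1.49  0.11  1.51  0.55]
time_s: 21.5
tcp_pos: [0.5183, -0.1888, 0.1652]
orientation: [[0.136, 0.848, 0.512], [0.049, 0.511, -0.858], [-0.989, 0.142, 0.028]]
ft_force: [-0.2, -0.7, -0.8]
finger_gap: 0.0594
```

View pics/r3w.png

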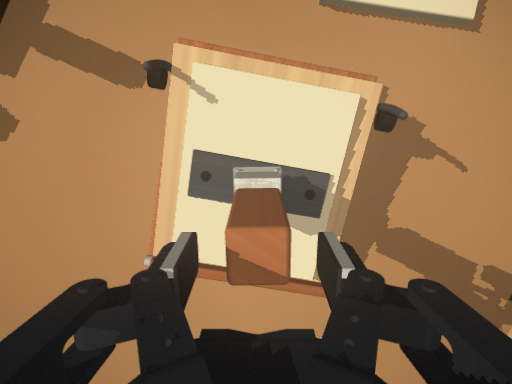

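The key is free and stands between the open fingers. Retreating straight along its axis.

```bash

python3 -m inch '[[-0.5,0,0,0,0,0,0.4],[-1,0,0,0,0,0,0.5],[-2,0,0,0,0,0,0.6],[-2,0,0,0,0,0,0.6],[-2,0,0,0,0,0,0.6],[-2,0,0,0,0,0,0.6],[-2,0,0,0,0,0,0.6],[-1,-1.5,0,0,0,0,0.6],[0,-1.5,0,0,0,0,0.6],[0,0,0,0,0,0,0.6],[0,0,0,0,0,0,0.6]]'
python3 - <<'E'
from ov2 import *
for n,a in (("scene",(135,60,90,110,6)),("top",(300,160,110,130,4))):
    c=r.read_camera(n); pickle.dump(c,open(f"f_{n}.pkl","wb")); crop(c["img"],*a,f"pics/f_{n}.png")
c=r.read_camera("wrist"); pickle.dump(c,open("f_wrist.pkl","wb")); cv2.imwrite("pics/f_wrist.png",c["img"])
E
```

```text
time_s: 22.65
tcp_pos: [0.475, -0.2107, 0.2837]
orientation: [[0.135, 0.849, 0.511], [0.05, 0.509, -0.859], [-0.99, 0.142, 0.027]]
ft_force: [0.3, 0.4, -0.9]
finger_gap: 0.0682
```

View pics/f_scene.png

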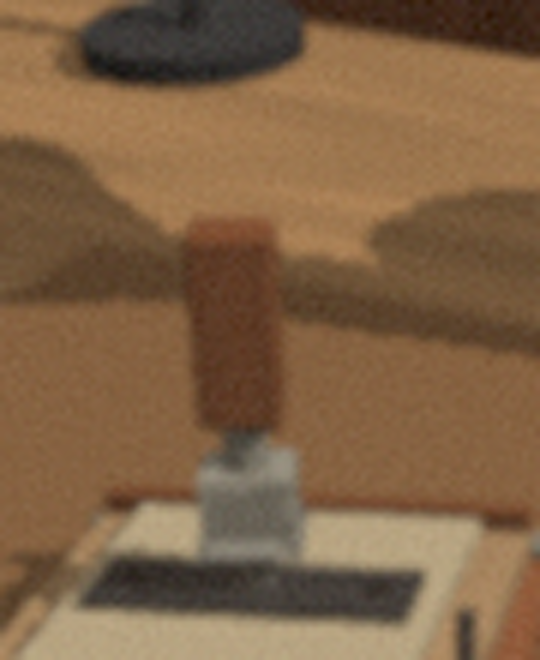

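View pics/f_wrist.png

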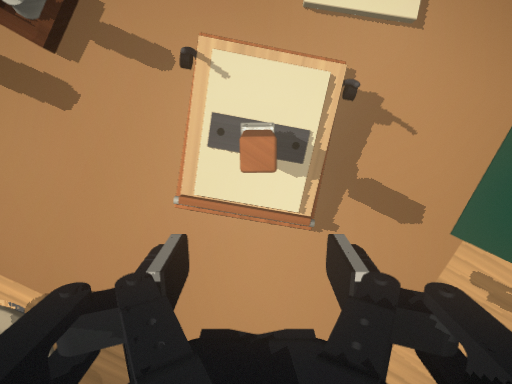

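```bash
python3 - <<'E'
from ov2 import *
c=pickle.load(open("f_wrist.pkl","rb")); 
sub=[]
im0=c["img"]
x,y,w,h,f=195,95,130,100,5.5
im=cv2.resize(im0[y:y+h,x:x+w],None,fx=f,fy=f,interpolation=cv2.INTER_CUBIC)
th=np.radians(-79.8); 
KR=R@Ro.from_euler("z",th).as_matrix(); S=P-R[:,2]*.0022+R[:,2]*.0012
for wd,z,col in ((.042,-.025,(0,255,0)),(.030,.1,(0,255,0))):
    q=((proj(c,box(wd,z)@KR.T+S)-[x,y]+.5)*f-.5); cv2.polylines(im,[np.round(q*16).astype(np.int32)],True,col,1,cv2.LINE_AA,4)
cv2.imwrite("pics/fw.png",im)
c=r.read_camera("top");crop(c["img"],120,70,300,220,2.6,"pics/ft.png"); print(r.state()["time_s"])
E
```

```text
22.85
```

View pics/fw.png

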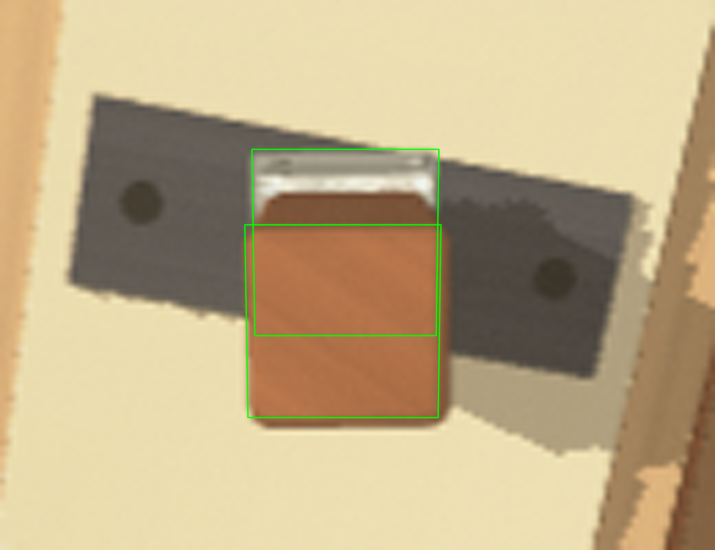

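View pics/ft.png

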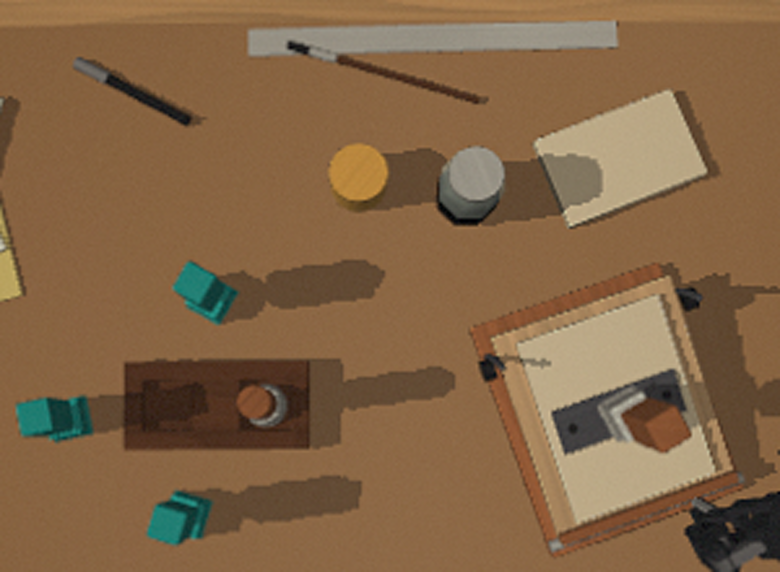

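```bash
python3 -c "
from bench import r
print(r.hand_in(), r.state()['time_s'])"
```

```text
the job is handed in; nothing more can be done
the job is handed in; nothing more can be done
```

The square key is seated on the coach screw, the screw has been started by roughly 75°, and the key is released. I handed the job in at about 22.9 s.

- **Grasp and alignment:** I took the brown square-handled key from the block. The wrist, scene and top views showed it sitting about 0.8° tilted in the jaws, so I corrected for that before lining it up with the screw's axis, which leans about 7.7°.
- **Seating:** I pushed the key down until it met a firm stop at about 12 N along the axis, before any turning.
- **Turning:** I turned the key 79.8° clockwise, with its axis within 0.3° of the screw's.
- **Release:** I eased the load, opened the jaws and backed off along the axis.

**Last checks:**
- The key sank about 2.1 mm while turning; 2.2 mm would be expected for the full 79.8°. The screw itself may have turned up to 5° less because of the play in the socket.
- The key still stands on the head at the turned angle. The round key, jar and tin look unmoved in the top view, and the arm is clear.

**What disagreed:**
- The stop came about 1.4 mm above my camera estimate of the fully seated point. I put this down to the camera's height error, because the scene view agreed to about 1 mm with full seating and the stop held when I shifted the key sideways.
- By the arm's readings the key's axis drifted up to about 1.3 mm sideways during the turn.
- After release the key leans slightly, about 1°, within its socket clearance.

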